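Empty the middle tray of a stack through the sorting chute and restack

ROBOT

A 6-joint arm with a two-finger parallel gripper is mounted at the origin on the work surface. World frame = base frame: x ahead of the robot, y to its left, z up, the work surface at z = 0. Lengths are in m, angles in rad, forces in N, time in s.
With the tool pointing down it reaches from about 0.3 to 0.75 m from the base axis. Payload 8.5 kg.
Tool frame: the origin (TCP) lies on the mounting face of the last link; the fingertips stand 166 mm ahead of it and the grasp point (between the pads) lies 147 mm ahead of it; z points along the fingers, y is the direction in which the jaws open and shut (so a half turn about z gives the same grasp; the last joint's range is limited). The gripper opens to 88 mm and grips with 3 to 60 N. Pads are 18 mm wide; open, the fingers measure 123 mm over their backs; the gripper's body (75 mm by 187 mm) begins 45 mm behind the grasp point.
Start: joints at [-1.54, 0.381, 1.297, -0, 1.464, -0.215], TCP at [0.134, -0.533, 0.405] pointing down, gripper open.
Joint ranges: [-3.11, 3.11], [-0.89, 2.33], [0.22, 2.48], [-1.42, 4.56], [0.17, 2.85], [-2.88, 2.88]. Speed limits (rad/s): [2.39, 2.39, 3.14, 3.14, 3.14, 3.14].

INTERFACE

Orientations are given as a unit quaternion [w, x, y, z].
In Python, from workcell import robot gives the robot as it stands. The module is installed in compiled form; this text tells all that it offers.
- The arm moves only by the shell command python3 -m crank 'ROWS' [FORCE]. ROWS is JSON, a list that holds one entry, the list of rows, each a list of 7 numbers: the finger opening in mm, from 0 to 88.1, then the shift along the tool's x, y, z in units of 40 mm (1.0 is 40 mm), then the turn, a rotation vector about the tool's x, y, z in units of 10 degrees (1.0 is 10 degrees). A call has 1 to 10 rows; each row shifts and turns the pose as measured when the row begins, along the tool's axes as they then stand; what a row does not reach is not made up. A row lasts 1/8 s, in which the tool goes at most 62.5 mm and 10.7 degrees, less where a joint would pass 70% of its speed; a pose out of reach is approached as far as the arm can. A call is refused whole if a number of a shift passes 1 or a number of a turn 1, either way. A call with a gripper value outside its range is refused whole. The fingers move at their own pace and stop on an object; FORCE is the grip in N (left out, the last holds). Time passes only in rows, so rows that do not move let the fingers close. It gives the time, the measured TCP pose, the force and the opening at its end, in the units of the state.
- robot.get_obs(): the state, without advancing time (a new reading comes with each control period).
- robot.grab_frame(name): name is "side" or "top"; returns a dict with "image" (384x512x3 uint8, red, green, blue), "fov_y" (degrees; the focal length in pixels is half the picture's height over the tangent of half this angle, whatever the lens; pixels are square), "cx", "cy" (the principal point, pixels), "R" (3x3) and "t" (3): a world point X has camera coordinates R X + t. Camera axes: x right, y down, z forward; pixel columns grow to the right and rows downward; lengths in m; the calibration is good to about 2 mm. A picture is of the moment at which its call begins. There is no depth.
- robot.hand_in(): hands the job in, once; it reports no verdict.
The state is a dict: "time_s": time; "joint_pos": joint angles; "joint_vel": joint speeds; "joint_efforts": joint torques, N m; "ee_pos": TCP position; "tool_rot": TCP orientation; "wrist_force": force on the tool from outside, world axes, zero at the start; "moment": the same for the moment, N m; "gripper_width": finger opening in m.
Only numpy, scipy, OpenCV 4.12 (cv2) and the standard library are available. Lean on these libraries where they do the work, as an engineer would, in place of code of your own. Each camera call takes 0.05 s, during which the arm holds its last target. There are 200 camera calls.

TASK

Lift the red tray (and the green one, if there is one) off the stack so that you can take out the blue tray beneath; swing the chute's diverter flap fully over so that it feeds the yellow bin, and only then tip the blue tray's valve balls into the hopper so that every ball ends in the yellow bin. Rebuild the stack where it stood, each tray nested squarely in the one below, noses the same way: red on grey, green (if present) on red, and the emptied blue tray on top. Keep the grey, red and green trays level, leave the grey tray where it stands and do not disturb the things around.

Things in the scene. Friction and masses are not known exactly. Their poses are not given: they have to be found in the camera images.
- tray_grey: grey plastic parts tray, 150 long (x), 110 wide (y), 70 mm high, walls 4 mm; origin under its centre at foot level, +x to its open nose, z up. 6 mm high feet under it drop inside the rim of the tray beneath, one before and one behind its grip wall, with 5 mm play each way (only noses the same way): each tray in a stack adds 64 mm. Bottom of the stack, on the bench; about 0.8 kg with brass fittings fixed in it.
- tray_blue: blue tray of the same shape and size as the grey one, origin and axes alike. About 0.22 kg; stands on the grey tray; 3 to 6 loose balls lie loose on the flat floor of its parts space, their tops 38 mm above foot level.
- tray_red: red tray of the same shape and size as the grey one, origin and axes alike. About 0.3 kg with fittings fixed in it, none over 35 mm high; stands on the blue tray at the start.
- tray_green: green tray of the same shape and size as the grey one, origin and axes alike. About 0.26 kg with fittings fixed in it, none over 35 mm high; stands on the red tray at the start, or is absent.
- tray_blue_grip (a point): blue tray: middle of its grip wall (all four trays have the same), 8 mm below the rim: a cross wall 10 mm thick and full width, flush with the rim, faces looking to the tray's +x and -x. It stands at the tray's x = -15 mm; pocket behind it x -71 to -20, parts space before it x -10 to +75 mm. Grip here from above, fingers closing along the tray's x.
- tray_blue_nose (a point): blue tray: middle of the lower front edge of the nose, 75 mm ahead (+x) of its origin and 6 mm above foot level. The floor is flat, 10 mm above foot level; then from x = 50 mm a ramp rises 26 degrees to 22 mm at the open front edge: it holds the balls while the tray is carried level, and they roll out over it when the nose is tipped down well past 26 degrees (40 to 50 empties it).
- chute: fixed two-way sorting chute of sheet metal; origin on the bench below its centre, -x side towards the robot, exits to its +y (left seen from the robot) and -y. 158 mm along x, 180 mm along y at the top, 243 mm high; with the bins 380 mm along y. Inside: a ridge along x, 125 mm up, from which a ramp falls 30 degrees to each exit above the bin.
- hopper_mouth (a point): centre of the open hopper mouth, 243 mm above the bench; the mouth is 150 mm along the chute's x by 180 mm along its y, narrowing to 150 by 120 mm at 215 mm height.
- flap (a joint): diverter flap, an orange plate in the hopper hinged on the ridge (axis the chute's x, 129 mm up); rad, -0.6 to 0.6 at its stops, 0 upright. Positive: it and its lever lean to the chute's -y and shut that side, so parts run to the +y exit; negative the other way. Stays where it is left; about 1 N sideways at the knob moves it.
- flap_knob (a point): centre of the orange ball knob, 28 mm across, on top of the flap's steel lever (14 mm wide along y, 8 mm thick), which stands outside the chute's near (-x) end plate, 108 mm from the chute's centre along -x; knob centre 130 mm from the hinge (259 mm above the bench when upright, 236 mm at the stops).
- bin_yellow: fixed open yellow bin, 160 (x) by 115 (y) by 62 mm high, wall 4 mm, under one exit of the chute, centred 132.5 mm from the chute's centre along its +y or -y (it varies). Origin: centre of its underside.
- bin_black: the same bin in black, under the other exit.
- organizer: bystander, fixed: white rotating two-tier organizer on a black knob base, 140 mm across, 176 mm high; origin at the centre of its underside.
- shower_head: bystander: chrome shower head standing face down, 96 mm across, 70 mm high; origin at the centre of its underside.
- pvc_valve: bystander: grey PVC ball valve with red handle, 116 mm long (y), 78 mm high; origin under its centre.
- ceramic_fitting: bystander (may be absent): white ceramic pipe fitting, 68 mm across, 75 mm high; origin at the centre of its underside.
- bumper: bystander (may be absent): yellow silicone dome bumper, 74 mm across, 28 mm high; origin at the centre of its underside.
- ball1: white ceramic valve ball with a dark bore, 28 mm across, 25 g, origin at its centre; 3 to 6 of the six are present, in the blue tray.
- ball2: white ceramic valve ball with a dark bore, 28 mm across, 25 g, origin at its centre; 3 to 6 of the six are present, in the blue tray.
- ball3: white ceramic valve ball with a dark bore, 28 mm across, 25 g, origin at its centre; 3 to 6 of the six are present, in the blue tray.
- ball4: white ceramic valve ball with a dark bore, 28 mm across, 25 g, origin at its centre; 3 to 6 of the six are present, in the blue tray.
- ball5: white ceramic valve ball with a dark bore, 28 mm across, 25 g, origin at its centre; 3 to 6 of the six are present, in the blue tray.
- ball6: white ceramic valve ball with a dark bore, 28 mm across, 25 g, origin at its centre; 3 to 6 of the six are present, in the blue tray.
Not all that is in view belongs to the job. Of the things that look like the tray_red, the smaller one is meant.

How it is judged:
By the outcome, as a careful person would: the job done as asked, in the order asked, and still so for the second after the job is handed in, with the robot touching nothing.
Of ball1, ball2, ball3, ball4, ball5, ball6 only 3 to 6 are there at a start; the rules pass over those that are not, and their reading is None.
Of tray_green, bumper, ceramic_fitting only 1 to 3 are there at a start; the rules pass over those that are not, and their reading is None.
At some moment in a run one of tray_red, tray_green may be knocked a few centimetres aside while the robot is not near it.
It also fails if it takes over 210 s, if anything falls off the work surface, if the arm or the gripper's body presses on something with over 40 N, if the wrist force passes 120 N, or if a joint passes its speed limit or range.

## Working session

There is one attempt and no reset: what is moved stays moved. The work goes in short steps, Python scripts to look and compute and a shell command to move; the robot and the scene stay as the last step left them, time stands still between calls to the robot, and variables do not carry over. Pictures are saved under pics/ and viewed, about 12 in all and at most 16, crops included, and the job is handed in when it is done.

```bash
mkdir -p pics; cat > h.py <<'E'
import numpy as np, cv2, json
from workcell import robot
def grab(n,save=None):
    f=robot.grab_frame(n)
    if save: cv2.imwrite('pics/'+save,f['image'][:,:,::-1])
    return f
def ray(f,u,v):
    fl=f['image'].shape[0]/2/np.tan(np.radians(f['fov_y'])/2)
    R=np.array(f['R']);t=np.array(f['t'])
    d=R.T@np.array([(u-f['cx'])/fl,(v-f['cy'])/fl,1]); return -R.T@t,d
def onz(f,u,v,z):
    c,d=ray(f,u,v); return c+d*(z-c[2])/d[2]
def proj(f,X):
    fl=f['image'].shape[0]/2/np.tan(np.radians(f['fov_y'])/2)
    p=np.array(f['R'])@np.array(X)+np.array(f['t']); return p[:2]/p[2]*fl+[f['cx'],f['cy']]
E
python3 - <<'E'
from h import *
for n in('side','top'):
    f=grab(n,n+'0.png'); print(n,f['fov_y'],f['cx'],f['cy'],np.round(f['R'],3).tolist(),np.round(f['t'],3), np.round(-np.array(f['R']).T@f['t'],3))
print(robot.get_obs())
E
```

```text
side 49.930188100352495 263.1194745654975 193.47967218470566 [[-0.925, 0.38, 0.004], [0.285, 0.7, -0.655], [-0.252, -0.605, -0.756]] [ 0.505 -0.139  1.671] [0.928 0.916 1.17 ]
top 56.33166117445952 254.52320317336537 193.39230224628085 [[0.025, -1.0, 0.007], [-0.992, -0.026, -0.12], [0.12, -0.004, -0.993]] [0.09  0.591 1.432] [0.412 0.111 1.492]
{'time_s': 0.1, 'joint_pos': array([-1.54032858e+00,  3.81127384e-01,  1.29812368e+00, -1.35809861e-05,
        1.46355401e+00, -2.15285431e-01]), 'joint_vel': array([-1.19975407e-03,  9.59631989e-05, -1.88151784e-03,  2.57186232e-04,
        1.52657219e-03,  1.27883656e-03]), 'joint_efforts': array([ 3.10382027e-03, -4.38658226e+01, -2.24911684e+01,  7.14938482e-02,
        3.42671445e-02, -8.47664091e-05]), 'ee_pos': array([ 0.13381126, -0.53344287,  0.40422071]), 'tool_rot': array([-6.04242915e-04,  9.92459894e-01,  1.22568314e-01,  4.92169040e-05]), 'wrist_force': array([-0.2561524 , -0.02158079,  0.53566261]), 'moment': array([-0.02350589, -0.02446124,  0.03665977]), 'gripper_width': 0.08807703023296774}
```

View pics/side0.png

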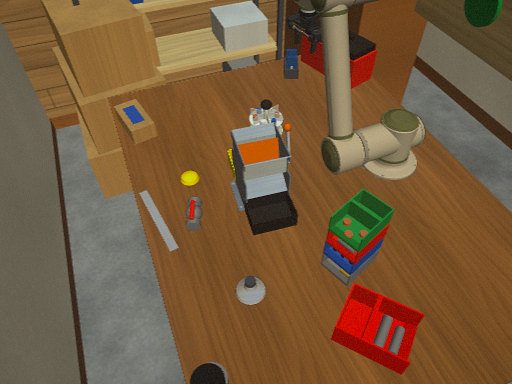

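View pics/top0.png

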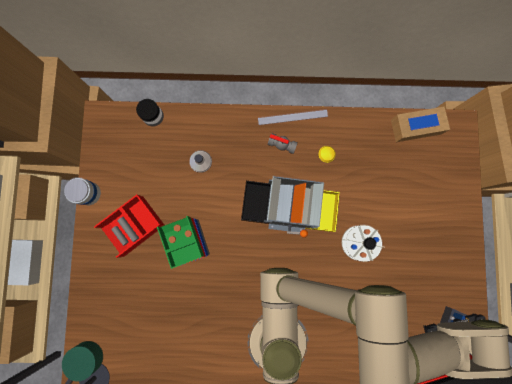

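```bash
python3 - <<'E'
from h import *
a=cv2.imread('pics/top0.png');b=cv2.imread('pics/side0.png')
A=cv2.resize(a[205:275,150:220],(400,400),interpolation=cv2.INTER_CUBIC)
B=cv2.resize(b[185:285,310:410],(400,400),interpolation=cv2.INTER_CUBIC)
C=cv2.resize(a[165:245,235:350],(400,278),interpolation=cv2.INTER_CUBIC)
o=np.zeros((400,800,3),np.uint8);o[:,:400]=A;o[:,400:]=B
cv2.imwrite('pics/crop0.png',o)
f=grab('top');s=grab('side')
def mask(im,h0,h1,smin=120,vmin=60):
    h=cv2.cvtColor(im,cv2.COLOR_RGB2HSV); return cv2.inRange(h,(h0,smin,vmin),(h1,255,255))
def big(m):
    c,_=cv2.findContours(m,cv2.RETR_EXTERNAL,cv2.CHAIN_APPROX_NONE); return sorted(c,key=cv2.contourArea)[::-1]
c=big(mask(f['image'][200:280],45,75))
for q in c[:2]:
    print(cv2.contourArea(q))
c=c[0].reshape(-1,2)+[0,200]
P=np.array([onz(f,u,v,.262)[:2] for u,v in c],np.float32)
r=cv2.minAreaRect(P);print('green rect',r,cv2.boxPoints(r))
# yellow bin, black
c=big(mask(f['image'],22,32,150,120))
for q in c[:4]:
    u=q.reshape(-1,2).astype(float);print('yel',cv2.contourArea(q),u.mean(0), cv2.minAreaRect(np.array([onz(f,*x,.062)[:2] for x in u],np.float32)))
c=big(mask(f['image'],3,14,200,150))
for q in c[:5]:
    u=q.reshape(-1,2).astype(float);print('or',cv2.contourArea(q),u.mean(0),onz(f,*u.mean(0),.24))
c=big(mask(s['image'],3,14,200,150))
for q in c[:5]:
    u=q.reshape(-1,2).astype(float);print('orS',cv2.contourArea(q),u.mean(0),onz(s,*u.mean(0),.24))
E
```

```text
1289.5
green rect ((0.39028987288475037, 0.35705724358558655), (0.147346630692482, 0.11346061527729034), 22.162410736083984) [[0.3006591  0.38180417]
 [0.34346023 0.27672625]
 [0.47992066 0.33231032]
 [0.4371195  0.43738824]]
yel 613.5 [328.23076923 211.92307692] ((0.5255676507949829, -0.18955743312835693), (0.08401793241500854, 0.16714389622211456), 80.41719818115234)
yel 195.5 [326.36170213 153.76595745] ((0.7552538514137268, -0.18423084914684296), (0.06690054386854172, 0.06128862127661705), 0.2029237002134323)
yel 0.0 [310.   228.25] ((0.4517632722854614, -0.11923923343420029), (0.008819730952382088, 0.001784886117093265), 64.80033874511719)
or 351.0 [297.85869565 202.51086957] [ 0.5358742  -0.04704235  0.24      ]
or 29.5 [303.26315789 233.21052632] [ 0.42927108 -0.06696414  0.24      ]
or 0.0 [270. 135.] [0.77659453 0.05557573 0.24      ]
or 0.0 [277. 136.] [0.77359197 0.0303875  0.24      ]
or 0.0 [132. 197.] [0.54023401 0.53465739 0.24      ]
orS 703.0 [259.47272727 150.39090909] [ 0.55776323 -0.00567743  0.24      ]
orS 452.0 [363.75409836  68.04098361] [-0.01690942 -0.29742041  0.24      ]
orS 105.5 [372.84496124 241.86821705] [0.40829625 0.44458787 0.24      ]
orS 102.5 [336.73134328 243.47761194] [0.50161283 0.41216685 0.24      ]
orS 37.0 [191.5952381  210.11904762] [0.83275486 0.15283777 0.24      ]
```

View pics/crop0.png

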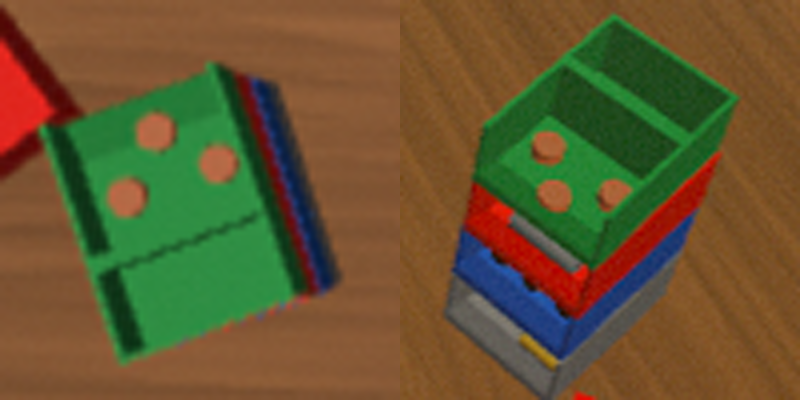

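```bash
python3 - <<'E'
from h import *
a=cv2.imread('pics/top0.png');b=cv2.imread('pics/side0.png')
A=cv2.resize(a[170:242,237:345],(800-400,267),interpolation=cv2.INTER_CUBIC)
A=cv2.resize(a[170:242,237:345],(0,0),fx=4,fy=4,interpolation=cv2.INTER_CUBIC)
B=cv2.resize(b[115:235,215:305],(0,0),fx=4,fy=4,interpolation=cv2.INTER_CUBIC)
o=np.zeros((480,800,3),np.uint8);o[:288,:432]=A;o[:480,440:800]=B
cv2.imwrite('pics/crop1.png',o)
f=grab('top');s=grab('side')
c1,d1=ray(f,303.3,233.2);c2,d2=ray(s,287,127.5)
A=np.c_[d1,-d2];k=np.linalg.lstsq(A,c2-c1,rcond=None)[0];print('knob',c1+d1*k[0],c2+d2*k[1])
E
```

```text
knob [ 0.42918832 -0.06580563  0.24905382] [ 0.43108431 -0.06693968  0.24924055]
```

View pics/crop1.png

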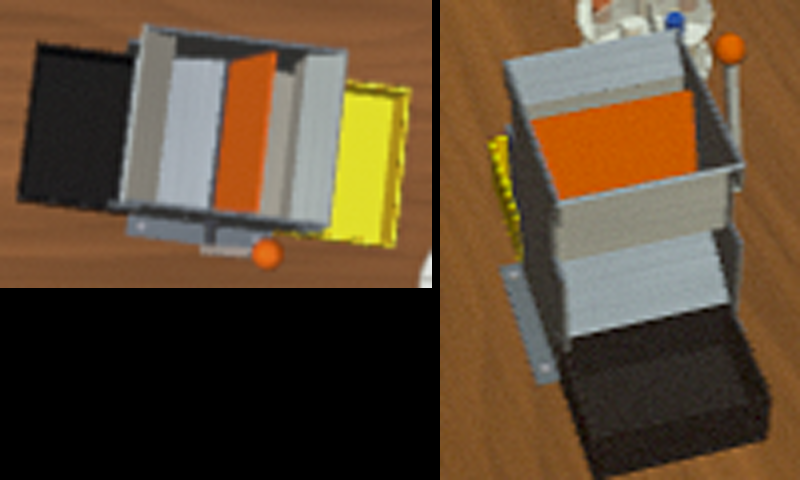

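```bash
python3 - <<'E'
from h import *
f=grab('top')
P=np.array([onz(f,237+x/4,170+y/4,.243)[:2] for x,y in [(147,27),(347,50),(328,228),(120,205)]]);print(P.round(3),P.mean(0))
print(np.linalg.norm(P-np.roll(P,-1,0),axis=1))
d=P[0]-P[1]+P[3]-P[2];print('yaw from y axis',np.degrees(np.arctan2(d[1],d[0]))-90)
d=P[0]-P[3]+P[1]-P[2];print('yaw x',np.degrees(np.arctan2(d[1],d[0])))
for n,(x,y) in dict(bk0=(37,43),bk1=(18,202),ye0=(410,90),ye1=(392,247)).items(): print(n,onz(f,237+x/4,170+y/4,.062))
for n,(u,v) in dict(org=(362,243)).items(): print(n,onz(f,u,v,.17),onz(f,u,v,.1))
E
```

```text
[[ 0.625  0.039]
 [ 0.609 -0.137]
 [ 0.452 -0.121]
 [ 0.467  0.06 ]] [ 0.53823114 -0.03971901]
[0.1774155  0.15758393 0.18167122 0.15864558]
yaw from y axis -4.986243213684986
yaw x -6.673185741186198
bk0 [0.63619094 0.13972871 0.062     ]
bk1 [0.47573859 0.15414979 0.062     ]
ye0 [ 0.59822952 -0.2367373   0.062     ]
ye1 [ 0.44062188 -0.2183146   0.062     ]
org [ 0.40003188 -0.29232792  0.17      ] [ 0.39937727 -0.31367298  0.1       ]
```

```bash
cat >> h.py <<'E'
from scipy.spatial.transform import Rotation as Ro
def pose():
    o=robot.get_obs(); q=o['tool_rot']; return o, np.array(o['ee_pos']), Ro.from_quat([q[1],q[2],q[3],q[0]])
def togo(g,theta,pitch=0,gl=.147):
    """grasp point target g, tool x yaw theta deg, tool down, then pitch about tool x"""
    o,p,R=pose(); t=np.radians(theta)
    T=Ro.from_matrix(np.c_[[np.cos(t),np.sin(t),0],[np.sin(t),-np.cos(t),0],[0,0,-1]])*Ro.from_rotvec([np.radians(pitch),0,0])
    tcp=np.array(g)-T.as_matrix()[:,2]*gl
    d=R.inv().apply(tcp-p)/.04; r=np.degrees((R.inv()*T).as_rotvec())/10
    print('t',round(o['time_s'],2),'shift units',d.round(2),'after-turn frame',(T.inv().apply(tcp-p)/.04).round(2),'turn',r.round(2),'grasp',(p+R.as_matrix()[:,2]*gl).round(4),'F',np.round(o['wrist_force'],1),'w',round(o['gripper_width']*1000,1),'j',np.round(o['joint_pos'],2))
E
python3 - <<'E'
from h import *
togo([.40,-.533,.33],14.08); togo([.3765,.3515,.34],112)
f=grab('top')
for p in [(.123,.378,0),(.048,.563,0)]: print(proj(f,p))
E
```

```text
t 0.35 shift units [ 6.46  1.61 -1.81] after-turn frame [ 6.46  1.61 -1.81] turn [-0. -0.  0.] grasp [ 0.1338 -0.5334  0.2576] F [-0.1 -0.5 -0.3] w 88.5 j [-1.54  0.38  1.3   0.    1.46 -0.22]
t 0.35 shift units [ 11.27 -19.98  -2.05] after-turn frame [18.24 13.91 -2.06] turn [-0.   -0.   -9.79] grasp [ 0.1338 -0.5334  0.2576] F [-0.1 -0.5 -0.3] w 88.5 j [-1.54  0.38  1.3   0.    1.46 -0.22]
[183.82841162 307.43241024]
[136.67659205 325.60730458]
```

```bash
python3 -m crank '[[[44,0.9,0.2,-0.3,0,0,0],[44,0.9,0.2,-0.3,0,0,0],[44,0.9,0.2,-0.3,0,0,0],[44,0.9,0.2,-0.3,0,0,0],[44,0.9,0.2,-0.3,0,0,0],[44,0.9,0.2,-0.3,0,0,0],[44,0.9,0.2,-0.2,0,0,0]]]' 20
python3 -m crank '[[[44,0.2,-0.95,0,0,0,0],[44,0.2,-0.95,0,0,0,0],[44,0.2,-0.95,0,0,0,0],[44,0.2,-0.95,0,0,0,0],[44,0.2,-0.95,0,0,0,0],[44,0.2,-0.95,0,0,0,0],[44,0.2,-0.95,0,0,0,0],[44,0.2,-0.95,0,0,0,0],[44,0.2,-0.95,0,0,0,0],[44,0.2,-0.95,0,0,0,0]]]'
python3 -c "
from h import *
togo([.3765,.3515,.34],112)"
```

```text
time_s: 1.27
ee_pos: [0.3976, -0.5271, 0.4865]
tool_rot: [-0.001, 0.993, 0.12, -0.0]
wrist_force: [-0.2, -0.7, -0.1]
gripper_width: 0.044
time_s: 2.52
ee_pos: [0.3851, -0.1287, 0.4851]
tool_rot: [-0.002, 0.993, 0.12, 0.0]
wrist_force: [0.7, 0.6, 0.1]
gripper_width: 0.044
t 2.52 shift units [ 2.660e+00 -1.171e+01 -1.000e-02] after-turn frame [11.21  4.3  -0.05] turn [-0.01 -0.02 -9.82] grasp [ 0.385  -0.1282  0.3381] F [0.7 0.6 0.1] w 44.0 j [-0.62  0.07  1.49  0.    1.59  0.71]
```

```bash
python3 -m crank '[[[44,0.22,-0.97,0,0,0,0],[44,0.22,-0.97,0,0,0,0],[44,0.22,-0.97,0,0,0,0],[44,0.22,-0.97,0,0,0,0],[44,0.22,-0.97,0,0,0,0],[44,0.22,-0.97,0,0,0,0],[44,0.22,-0.97,0,0,0,0],[44,0.22,-0.97,0,0,0,0],[44,0.22,-0.97,0,0,0,0],[44,0.22,-0.97,0,0,0,0]]]'
python3 -m crank '[[[44,0.22,-0.97,0,0,0,-1],[44,0,-0.97,0,0,0,-1],[44,0,0,0,0,0,-1],[44,0,0,0,0,0,-1],[44,0,0,0,0,0,-1],[44,0,0,0,0,0,-1],[44,0,0,0,0,0,-1],[44,0,0,0,0,0,-1],[44,0,0,0,0,0,-1],[44,0,0,0,0,0,-0.8]]]'
python3 -c "
from h import *
togo([.3765,.3515,.34],112)
grab('side','s1.png')"
```

```text
time_s: 3.78
ee_pos: [0.3745, 0.2825, 0.4876]
tool_rot: [-0.001, 0.993, 0.12, 0.002]
wrist_force: [0.9, -1.0, 0.4]
gripper_width: 0.0443
time_s: 5.03
ee_pos: [0.3562, 0.3631, 0.4869]
tool_rot: [0.001, 0.535, 0.845, 0.002]
wrist_force: [-0.3, 0.2, -0.4]
gripper_width: 0.044
t 5.03 shift units [-0.48  0.34 -0.  ] after-turn frame [-0.46  0.36 -0.  ] turn [ 0.02 -0.01  0.33] grasp [0.3566 0.3634 0.3399] F [-0.3  0.2 -0.4] w 44.0 j [0.56 0.26 1.24 0.   1.64 0.12]
```

View pics/s1.png

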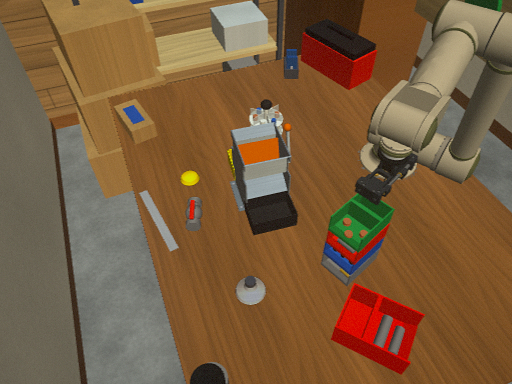

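```bash
python3 -c "
from h import *
s=grab('side')
P=np.array([onz(s,*q,.262)[:2] for q in [(331.25,217),(363.75,189.25),(394.25,209.5),(361.25,239.25)]]);print(P.round(3),P.mean(0), np.linalg.norm(P-np.roll(P,-1,0),axis=1))
d=P[0]-P[1]+P[3]-P[2];print(np.degrees(np.arctan2(d[1],d[0])))"
python3 -m crank '[[[44,-0.48,0.35,0,0,0,0.33],[44,0,0,0,0,0,0]]]'
```

```text
[[0.483 0.341]
 [0.345 0.286]
 [0.305 0.384]
 [0.445 0.437]] [0.39427548 0.36194394] [0.14868596 0.1061119  0.14915588 0.10340462]
21.15505871883362
time_s: 5.38
ee_pos: [0.3772, 0.3515, 0.4869]
tool_rot: [0.0, 0.564, 0.826, 0.002]
wrist_force: [-0.9, -0.4, -0.4]
gripper_width: 0.044
```

```bash
python3 -m crank '[[[44,0.05,0.05,0.7,0,0,0],[44,0,0,0.7,0,0,0],[44,0,0,0.5,0,0,0],[44,0,0,0.25,0,0,0],[44,0,0,0,0,0,0]]]'
python3 -m crank '[[[4,0,0,0,0,0,0],[4,0,0,0,0,0,0],[4,0,0,0,0,0,0],[4,0,0,0,0,0,0],[4,0,0,0,0,0,0],[4,0,0,0,0,0,0]]]' 30
python3 -c "
from h import *
togo([.3765,.3515,.254],112)"
```

```text
time_s: 6.0
ee_pos: [0.3765, 0.3555, 0.3996]
tool_rot: [0.0, 0.566, 0.824, 0.003]
wrist_force: [0.5, -0.5, 0.8]
gripper_width: 0.0436
time_s: 6.75
ee_pos: [0.3764, 0.3556, 0.4016]
tool_rot: [0.001, 0.566, 0.824, 0.005]
wrist_force: [0.6, 0.2, 0.0]
gripper_width: 0.0098
t 6.75 shift units [-0.1  -0.04  0.01] after-turn frame [-0.1  -0.04  0.02] turn [ 0.05 -0.02 -0.1 ] grasp [0.3774 0.3566 0.2546] F [0.6 0.2 0. ] w 9.8 j [0.53 0.33 1.39 0.   1.41 0.16]
```

```bash
python3 -m crank '[[[4,0,0,-0.4,0,0,0],[4,0,0,-0.5,0,0,0],[4,0,0,-0.6,0,0,0],[4,0,0,0,0,0,0]]]'
python3 -m crank '[[[4,0.4,-0.75,0,0,0,0],[4,0.4,-0.75,0,0,0,0],[4,0.4,-0.75,0,0,0,0],[4,0.4,-0.75,0,0,0,0],[4,0.4,-0.75,0,0,0,0],[4,0.4,-0.75,0.3,0,0,0],[4,0.4,-0.75,0.7,0,0,0],[4,0.3,-0.75,0.8,0,0,0],[4,0,0,0.8,0,0,0],[4,0,0,0.8,0,0,0]]]'
python3 -c "
from h import *
togo([.123-.0139,.378-.0056,.0625],111.2)
grab('side','s2.png')"
```

```text
time_s: 7.25
ee_pos: [0.376, 0.3552, 0.461]
tool_rot: [-0.0, 0.566, 0.824, 0.002]
wrist_force: [0.1, -0.4, -3.3]
gripper_width: 0.01
time_s: 8.5
ee_pos: [0.0968, 0.3828, 0.3106]
tool_rot: [-0.002, 0.567, 0.824, -0.005]
wrist_force: [0.8, 0.8, -3.7]
gripper_width: 0.0095
t 8.5 shift units [-0.35  0.22  2.53] after-turn frame [-0.35  0.19  2.53] turn [-0.06  0.02 -0.02] grasp [0.0955 0.3818 0.1636] F [ 0.8  0.8 -3.7] w 9.5 j [1.02 0.22 1.85 0.01 1.08 0.65]
```

View pics/s2.png

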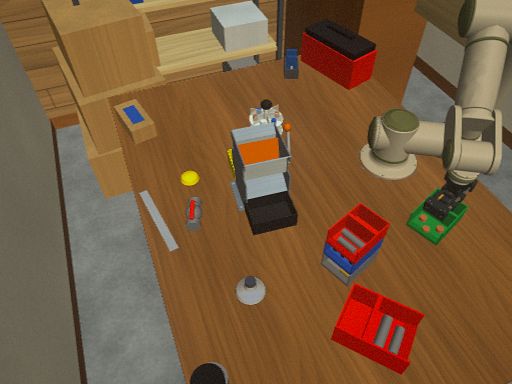

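```bash
python3 -m crank '[[[4,0,0,0.8,0,0,0],[4,0,0,0.8,0,0,0],[4,0,0,0.5,-0.05,0,0],[4,0,0,0.25,0,0,0],[4,0,0,0.12,0,0,0],[4,0,0,0.05,0,0,0],[4,0,0,0,0,0,0]]]'
python3 -c "
from h import *
togo([.0955,.3818,.0625],111.2)"
```

```text
time_s: 9.43
ee_pos: [0.0947, 0.3801, 0.2073]
tool_rot: [0.0, 0.567, 0.824, -0.005]
wrist_force: [0.1, -0.9, -3.0]
gripper_width: 0.0097
t 9.43 shift units [ 0.03  0.03 -0.05] after-turn frame [ 0.03  0.03 -0.05] turn [-0.04  0.03 -0.02] grasp [0.094  0.3789 0.0603] F [ 0.1 -0.9 -3. ] w 9.7 j [ 1.02  0.42  1.99 -0.    0.74  0.66]
```

```bash
python3 -m crank '[[[4,0,0,0.06,0,0,0],[4,0,0,0.06,0,0,0],[4,0,0,0,0,0,0]]]'
```

```text
time_s: 9.8
ee_pos: [0.0945, 0.38, 0.2066]
tool_rot: [0.0, 0.567, 0.824, -0.002]
wrist_force: [-0.4, 0.1, -2.5]
gripper_width: 0.0091
```

```bash
python3 -m crank '[[[4,0,0,0.12,0,0,0],[4,0,0,0.12,0,0,0]]]'
python3 -m crank '[[[4,0,0,0,0,0,0]]]'
```

```text
time_s: 10.05
ee_pos: [0.094, 0.3802, 0.2006]
tool_rot: [-0.001, 0.567, 0.824, 0.0]
wrist_force: [-8.8, -8.1, 47.1]
gripper_width: 0.0097
time_s: 10.18
ee_pos: [0.094, 0.3803, 0.2009]
tool_rot: [-0.001, 0.567, 0.824, 0.001]
wrist_force: [-0.1, -0.4, -3.7]
gripper_width: 0.0092
```

```bash
python3 -m crank '[[[30,0,0,0,0,0,0],[44,0,0,0,0,0,0],[44,0,0,0,0,0,0],[44,0,0,-0.5,0,0,0],[44,0,0,-1,0,0,0],[44,0,0,-1,0,0,0],[44,0,0,-1,0,0,0]]]'
python3 - <<'E'
from h import *
togo([.3786,.354,.28],111.5)
s=grab('side','s3.png')
m=cv2.inRange(cv2.cvtColor(s['image'],cv2.COLOR_RGB2HSV),(45,120,60),(75,255,255))
c=max(cv2.findContours(m[170:260,380:],0,2)[0],key=cv2.contourArea).reshape(-1,2)+[380,170]
P=np.array([onz(s,u,v,.07)[:2] for u,v in c.astype(float)],np.float32);print(cv2.minAreaRect(P))
E
```

```text
time_s: 11.05
ee_pos: [0.0947, 0.3805, 0.3421]
tool_rot: [-0.0, 0.567, 0.824, -0.003]
wrist_force: [0.1, 0.2, -0.1]
gripper_width: 0.044
t 11.05 shift units [-3.16  6.38 -2.15] after-turn frame [-3.22  6.36 -2.12] turn [-0.03  0.02 -0.06] grasp [0.0941 0.3798 0.1951] F [ 0.1  0.2 -0.1] w 44.0 j [1.02 0.17 1.8  0.   1.17 0.66]
((0.13165079057216644, 0.39329615235328674), (0.19645217061042786, 0.11720830947160721), 21.009204864501953)
```

View pics/s3.png

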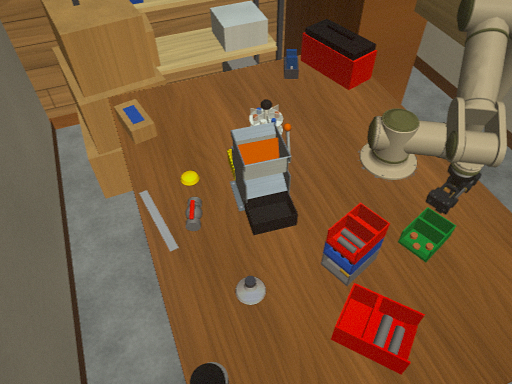

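```bash
python3 -m crank '[[[44,0,0,-1,0,0,0],[44,0,0,-1,0,0,0],[44,-0.4,0.8,-0.1,0,0,0],[44,-0.4,0.8,0,0,0,0],[44,-0.4,0.8,0,0,0,0],[44,-0.4,0.8,0,0,0,0],[44,-0.4,0.8,0,0,0,0],[44,-0.4,0.8,0,0,0,0],[44,-0.4,0.8,0,0,0,0],[44,-0.4,0.8,0,0,0,0]]]'
python3 - <<'E'
from h import *
togo([.3786,.354,.19],111.5)
f=robot.grab_frame('side');im=cv2.imread('pics/s3.png')[:,:,::-1]
h=cv2.cvtColor(np.ascontiguousarray(im),cv2.COLOR_RGB2HSV)
m=(cv2.inRange(h,(0,150,60),(8,255,255))|cv2.inRange(h,(172,150,60),(180,255,255)))[195:268,310:395]
c=max(cv2.findContours(m,0,1)[0],key=cv2.contourArea).reshape(-1,2)+[310,195]
for n,k in dict(L=(1,0),T=(0,1)).items(): pass
top=c[c[:,1].argmin()];left=c[c[:,0].argmin()];right=c[c[:,0].argmax()]
print(top,left,right,[onz(f,*q,.198)[:2].round(4) for q in (top.astype(float),left.astype(float),right.astype(float))])
cv2.imwrite('pics/c3.png',cv2.resize(im[195:285,315:395,::-1],(0,0),fx=6,fy=6,interpolation=cv2.INTER_CUBIC))
E
```

```text
time_s: 12.35
ee_pos: [0.3875, 0.3518, 0.4312]
tool_rot: [-0.001, 0.566, 0.825, 0.001]
wrist_force: [0.3, 0.1, -0.2]
gripper_width: 0.0438
t 12.35 shift units [ 0.12 -0.19  2.36] after-turn frame [ 0.13 -0.19  2.36] turn [ 0.   -0.02 -0.04] grasp [0.3874 0.3523 0.2842] F [ 0.3  0.1 -0.2] w 43.8 j [0.51 0.32 1.32 0.   1.51 0.14]
[360 202] [326 238] [389 225] [array([0.3417, 0.2822]), array([0.5016, 0.3614]), array([0.3088, 0.3902])]
```

View pics/c3.png

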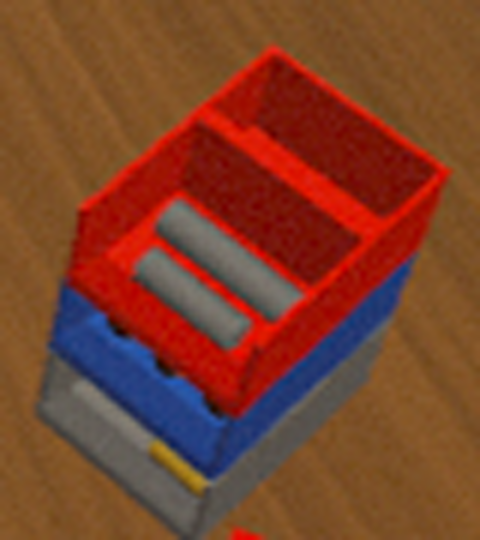

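```bash
python3 -m crank '[[[44,0.16,-0.16,0,0,0,0],[44,0,0,0.7,0,0,0],[44,0,0,0.7,0,0,0],[44,0,0,0.5,0,0,0],[44,0,0,0.3,0,0,0],[44,0,0,0.12,0,0,0],[44,0,0,0,0,0,0]]]'
python3 -c "
from h import *
togo([.379,.356,.19],111.5)"
```

```text
time_s: 13.28
ee_pos: [0.3773, 0.3569, 0.3349]
tool_rot: [-0.001, 0.565, 0.825, 0.001]
wrist_force: [1.1, -0.9, -0.4]
gripper_width: 0.0439
t 13.28 shift units [-0.04  0.03 -0.05] after-turn frame [-0.04  0.03 -0.05] turn [ 0.   -0.02 -0.03] grasp [0.3772 0.3574 0.1879] F [ 1.1 -0.9 -0.4] w 43.9 j [0.53 0.39 1.5  0.   1.25 0.16]
```

```bash
python3 -m crank '[[[4,0,0,0,0,0,0],[4,0,0,0,0,0,0],[4,0,0,0,0,0,0],[4,0,0,0,0,0,0],[4,0,0,0,0,0,0],[4,0,0,-0.4,0,0,0],[4,0,0,-0.5,0,0,0],[4,0,0,-0.6,0,0,0],[4,0,0,-0.2,0,0,0]]]' 40
python3 -m crank '[[[4,0.8,-0.6,0,0,0,0],[4,0.8,-0.6,0,0,0,0],[4,0.8,-0.6,0,0,0,0],[4,0.8,-0.6,0,0,0,0],[4,0.8,-0.6,0,0,0,0],[4,0.8,-0.6,0,0,0,0],[4,0.8,-0.6,0,0,0,0],[4,0.8,-0.6,0,0,0,0],[4,0.8,-0.6,0,0,0,0],[4,0.5,-0.5,0,0,0,0]]]'
python3 -c "
from h import *
togo([.043,.56,.060],111.5)"
```

```text
time_s: 14.4
ee_pos: [0.3773, 0.3565, 0.4041]
tool_rot: [-0.002, 0.565, 0.825, -0.0]
wrist_force: [-0.5, -0.3, -2.5]
gripper_width: 0.0092
time_s: 15.65
ee_pos: [0.0377, 0.5646, 0.397]
tool_rot: [-0.001, 0.568, 0.823, -0.007]
wrist_force: [0.7, -1.0, -1.7]
gripper_width: 0.0095
t 15.65 shift units [-0.13  0.14  4.75] after-turn frame [-0.16  0.08  4.75] turn [-0.07  0.03 -0.07] grasp [0.0363 0.5632 0.25  ] F [ 0.7 -1.  -1.7] w 9.5 j [1.29 0.42 1.26 0.01 1.47 0.93]
```

```bash
python3 -m crank '[[[4,0,0,0.9,-0.07,0.03,-0.07],[4,0,0,0.9,0,0,0],[4,0,0,0.9,0,0,0],[4,0,0,0.8,0,0,0],[4,0,0,0.6,0,0,0],[4,0,0,0.3,0,0,0],[4,0,0,0.15,0,0,0],[4,0,0,0.1,0,0,0],[4,0,0,0,0,0,0]]]'
```

```text
time_s: 16.77
ee_pos: [0.0341, 0.5634, 0.2094]
tool_rot: [0.0, 0.56, 0.828, -0.0]
wrist_force: [-0.6, -0.2, -2.1]
gripper_width: 0.0094
```

```bash
python3 -m crank '[[[4,0,0,0.08,0,0,0]]]';python3 -m crank '[[[4,0,0,0.06,0,0,0]]]';python3 -m crank '[[[4,0,0,0.06,0,0,0]]]'
```

```text
time_s: 16.9
ee_pos: [0.0341, 0.5636, 0.2079]
tool_rot: [-0.0, 0.56, 0.828, 0.001]
wrist_force: [-1.4, -8.7, 27.5]
gripper_width: 0.0096
time_s: 17.02
ee_pos: [0.034, 0.5635, 0.2079]
tool_rot: [-0.0, 0.56, 0.828, 0.002]
wrist_force: [-2.7, -12.4, 31.1]
gripper_width: 0.0094
time_s: 17.15
ee_pos: [0.0339, 0.5633, 0.2079]
tool_rot: [-0.0, 0.56, 0.829, 0.002]
wrist_force: [-0.9, -9.1, 25.6]
gripper_width: 0.0096
```

```bash
python3 -m crank '[[[30,0,0,0,0,0,0],[44,0,0,0,0,0,0],[44,0,0,-0.5,0,0,0],[44,0,0,-1,0,0,0],[44,0,0,-1,0,0,0],[44,0,0,-1,0,0,0],[44,0,0,-1,0,0,0],[44,0,0,-1,0,0,0],[44,0,0,-0.9,0,0,0]]]'
python3 - <<'E'
from h import *
togo([.4197,-.1064,.30],84.2)
f=grab('top','t4.png');grab('side','s4.png')
E
```

```text
time_s: 18.27
ee_pos: [0.0341, 0.5639, 0.4671]
tool_rot: [0.001, 0.56, 0.828, -0.001]
wrist_force: [0.4, 0.8, -0.5]
gripper_width: 0.0438
t 18.27 shift units [-19.14   2.71   0.54] after-turn frame [-15.7   11.28   0.5 ] turn [0.   0.01 2.77] grasp [0.0342 0.5635 0.3201] F [ 0.4  0.8 -0.5] w 43.8 j [ 1.3   0.37  1.13 -0.    1.64  0.92]
```

```bash
python3 -m crank '[[[0,-0.9,0.4,0,0,0,0],[0,-0.9,0.4,0,0,0,0],[0,-0.9,0.4,0,0,0,0],[0,-0.9,0.4,0,0,0,0],[0,-0.9,0.4,0,0,0,0],[0,-0.9,0.4,0,0,0,0],[0,-0.9,0.3,0,0,0,0],[0,-0.95,0,0,0,0,1],[0,-0.9,0.3,0,0,0,1],[0,-0.9,0.3,0,0,0,0.8]]]'
python3 - <<'E'
from h import *
togo([.4197,-.1064,.30],84.2)
E
```

```text
time_s: 19.62
ee_pos: [0.2819, 0.2599, 0.4575]
tool_rot: [-0.0, 0.748, 0.664, -0.005]
wrist_force: [0.6, -0.1, -0.2]
gripper_width: 0.0005
t 19.62 shift units [-8.69  4.5   0.3 ] after-turn frame [-8.76  4.35  0.26] turn [-0.04  0.04 -0.1 ] grasp [0.2808 0.259  0.3105] F [ 0.6 -0.1 -0.2] w 0.5 j [ 0.43  0.04  1.59 -0.    1.52  0.55]
```

View pics/t4.png

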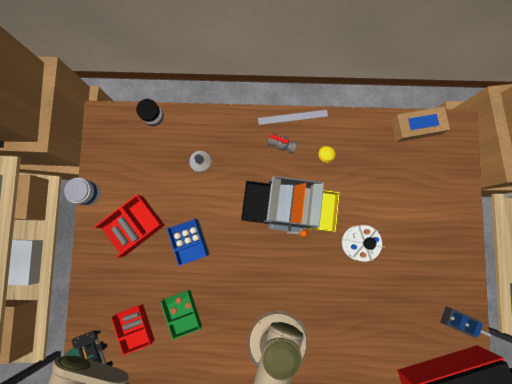

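```bash
python3 -m crank '[[[0,-0.9,0.45,0,0,0,0],[0,-0.9,0.45,0,0,0,0],[0,-0.9,0.45,0,0,0,0],[0,-0.9,0.45,0,0,0,0],[0,-0.9,0.45,0,0,0,0],[0,-0.9,0.45,0,0,0,0],[0,-0.9,0.45,0,0,0,0],[0,-0.9,0.45,0,0,0,0],[0,-0.9,0.45,0,0,0,0],[0,-0.5,0.3,0,0,0,0]]]'
python3 - <<'E'
from h import *
togo([.4197,-.1064,.30],84.2)
f=robot.grab_frame('top');im=cv2.imread('pics/t4.png')
h=cv2.cvtColor(im,cv2.COLOR_BGR2HSV)
def rect(lo,hi,box,z):
    u0,v0,u1,v1=box
    m=cv2.inRange(h,lo,hi)[v0:v1,u0:u1]
    c=max(cv2.findContours(m,0,1)[0],key=cv2.contourArea).reshape(-1,2)+[u0,v0]
    P=np.array([onz(f,*q,z)[:2] for q in c.astype(float)],np.float32);r=cv2.minAreaRect(P);print(r);print(cv2.boxPoints(r).round(3).tolist())
rect((105,100,50),(130,255,255),(150,210,220,275),.134)
rect((45,100,50),(75,255,255),(150,280,215,350),.07)
rect((0,150,60),(8,255,255),(105,295,160,360),.07)
E
```

```text
time_s: 20.88
ee_pos: [0.4169, -0.1163, 0.4482]
tool_rot: [-0.005, 0.749, 0.662, -0.009]
wrist_force: [-0.2, 0.4, -0.1]
gripper_width: 0.0004
t 20.88 shift units [0.26 0.04 0.03] after-turn frame [0.25 0.04 0.03] turn [-0.12  0.03 -0.12] grasp [ 0.4139 -0.1169  0.3013] F [-0.2  0.4 -0.1] w 0.4 j [-0.54  0.14  1.5  -0.01  1.51 -0.42]
((0.3887825608253479, 0.35324573516845703), (0.14585940539836884, 0.11821819841861725), 20.67799949645996)
[[0.30000001192092896, 0.382999986410141], [0.3409999907016754, 0.2720000147819519], [0.4779999852180481, 0.3240000009536743], [0.4359999895095825, 0.4339999854564667]]
((0.11159685254096985, 0.3761606216430664), (0.15375278890132904, 0.12092963606119156), 20.790666580200195)
[[0.017999999225139618, 0.4050000011920929], [0.061000000685453415, 0.2919999957084656], [0.20499999821186066, 0.34700000286102295], [0.16200000047683716, 0.46000000834465027]]
((0.05212588980793953, 0.5569415092468262), (0.15723328292369843, 0.13360977172851562), 21.939851760864258)
[[-0.04600000008940697, 0.5899999737739563], [0.004000000189989805, 0.4659999907016754], [0.15000000596046448, 0.5239999890327454], [0.10000000149011612, 0.6480000019073486]]
```

```bash
python3 -m crank '[[[0,0,0.1,0.7,-0.12,0.03,-0.12],[0,0,0,0.6,0,0,0],[0,0,0,0.3,0,0,0],[0,0,0,0,0,0,0]]]'
python3 - <<'E'
from h import *
togo([.4329,.0229,.237],84.2)
grab('top','t5.png')
E
```

```text
time_s: 21.42
ee_pos: [0.4216, -0.1171, 0.3811]
tool_rot: [-0.0, 0.742, 0.671, 0.0]
wrist_force: [0.3, 0.2, 0.1]
gripper_width: 0.0004
t 21.43 shift units [ 3.51 -0.07 -0.07] after-turn frame [ 3.51 -0.07 -0.07] turn [ 0. -0.  0.] grasp [ 0.4216 -0.1171  0.2341] F [0.3 0.2 0.1] w 0.4 j [-0.54  0.21  1.63  0.    1.31 -0.44]
```

Push along tool +x.

```bash
python3 -m crank '[[[0,0.5,0,-0.03,0,0,0],[0,0.5,0,0,0,0,0],[0,0.5,0,0,0,0,0],[0,0.5,0,0,0,0,0],[0,0.5,0,0,0,0,0],[0,0.4,0,0,0,0,0],[0,0.3,0,0,0,0,0]]]'
python3 -m crank '[[[0,0.2,0,0,0,0,0],[0,0.15,0,0,0,0,0]]]'
python3 - <<'E'
from h import *
togo([.4329,.0229,.237],84.2)
E
```

```text
time_s: 22.35
ee_pos: [0.4355, 0.014, 0.3895]
tool_rot: [0.007, 0.742, 0.67, 0.003]
wrist_force: [1.1, -1.4, 0.5]
gripper_width: 0.0004
time_s: 22.6
ee_pos: [0.437, 0.0266, 0.3901]
tool_rot: [0.012, 0.742, 0.67, -0.001]
wrist_force: [-6.7, -43.5, -3.9]
gripper_width: 0.0005
t 22.6 shift units [-0.1  -0.1   0.15] after-turn frame [-0.1  -0.09  0.15] turn [0.09 0.1  0.  ] grasp [0.439  0.0237 0.2431] F [ -6.7 -43.5  -3.9] w 0.5 j [-0.21  0.2   1.61 -0.02  1.32 -0.1 ]
```

```bash
python3 -m crank '[[[0,-0.5,0,0,0,0,0],[0,-0.5,0,0,0,0,0],[30,0,0,-0.8,0,0,0],[44,0,0,-0.8,0,0,0]]]'
python3 - <<'E'
from h import *
togo([.375,.351,.20],111)
f=grab('top');s=grab('side')
o=np.zeros((480,800,3),np.uint8)
o[:288,:432]=cv2.resize(f['image'][170:242,237:345,::-1],(0,0),fx=4,fy=4);o[:,440:]=cv2.resize(s['image'][115:235,215:305,::-1],(0,0),fx=4,fy=4)
cv2.imwrite('pics/c5.png',o)
E
```

```text
time_s: 23.1
ee_pos: [0.4322, -0.0136, 0.4553]
tool_rot: [0.01, 0.742, 0.67, -0.003]
wrist_force: [0.2, 0.3, -0.0]
gripper_width: 0.0186
t 23.1 shift units [ 8.97 -2.39  2.52] after-turn frame [9.02 1.93 2.71] turn [ 0.04  0.12 -2.69] grasp [ 0.4336 -0.0164  0.3084] F [ 0.2  0.3 -0. ] w 18.6 j [-0.3   0.13  1.5  -0.02  1.5  -0.2 ]
```

View pics/c5.png

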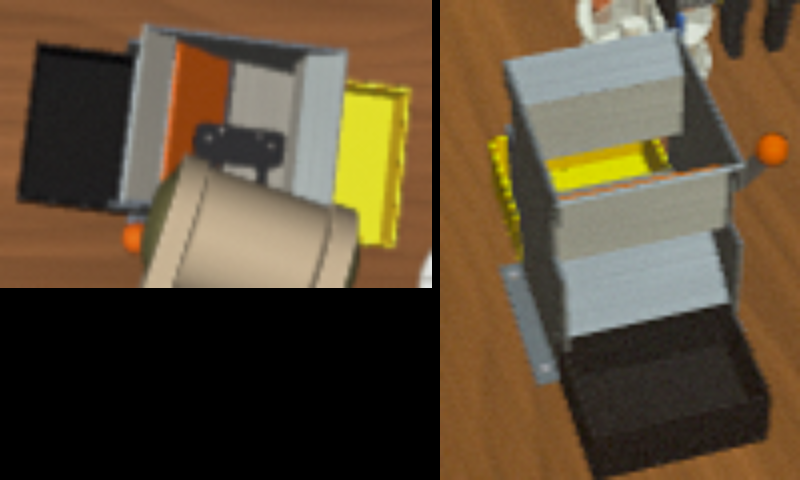

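```bash
python3 -m crank '[[[44,0.9,-0.3,-0.2,0,0,0],[44,0.9,-0.3,0,0,0,0],[44,0.9,-0.3,0,0,0,0],[44,0.9,-0.3,0,0,0,0],[44,0.9,-0.3,0,0,0,0],[44,0.9,-0.3,0,0,0,0],[44,0.9,-0.3,0.2,0,0,0],[44,0.9,0,0.3,0.04,0.12,-1],[44,0.9,0,0.3,0,0,-1],[44,0.5,0,0.3,0,0,-0.7]]]'
python3 - <<'E'
from h import *
togo([.3755,.355,.129],111)
E
```

```text
time_s: 24.45
ee_pos: [0.3689, 0.347, 0.4052]
tool_rot: [0.0, 0.561, 0.828, 0.001]
wrist_force: [0.3, -0.7, -0.1]
gripper_width: 0.0438
t 24.45 shift units [0.12 0.22 3.23] after-turn frame [0.13 0.23 3.23] turn [0.01 0.   0.07] grasp [0.3691 0.3471 0.2582] F [ 0.3 -0.7 -0.1] w 43.8 j [ 0.52  0.3   1.41 -0.    1.42  0.14]
```

```bash
python3 -m crank '[[[44,0.12,0.22,0.7,0,0,0.07],[44,0,0,0.8,0,0,0],[44,0,0,0.7,0,0,0],[44,0,0,0.5,0,0,0],[44,0,0,0.2,0,0,0],[44,0,0,0,0,0,0]]]'
python3 - <<'E'
from h import *
togo([.3755,.355,.129],111)
s=grab('side')
cv2.imwrite('pics/c6.png',cv2.resize(s['image'][180:290,310:410,::-1],(0,0),fx=5,fy=5))
E
```

```text
time_s: 25.2
ee_pos: [0.3735, 0.3563, 0.2803]
tool_rot: [-0.001, 0.565, 0.825, -0.003]
wrist_force: [0.3, -0.3, 0.3]
gripper_width: 0.0441
t 25.2 shift units [-0.05  0.03  0.11] after-turn frame [-0.05  0.03  0.11] turn [-0.03  0.    0.02] grasp [0.3727 0.356  0.1333] F [ 0.3 -0.3  0.3] w 44.1 j [0.53 0.45 1.58 0.   1.11 0.16]
```

View pics/c6.png

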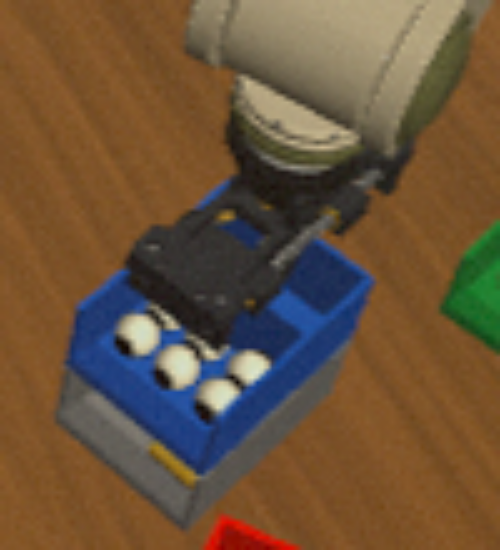

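```bash
python3 -m crank '[[[44,0,0,0.14,0,0,0],[44,0,0,0,0,0,0],[4,0,0,0,0,0,0],[4,0,0,0,0,0,0],[4,0,0,0,0,0,0],[4,0,0,0,0,0,0],[4,0,0,0,0,0,0],[4,0,0,0,0,0,0]]]' 55
python3 - <<'E'
from h import *
togo([.3755,.355,.129],111)
E
python3 -m crank '[[[4,0,0,-0.3,0,0,0],[4,0,0,-0.5,0,0,0],[4,0,0,-0.6,0,0,0],[4,0,0,-0.7,0,0,0],[4,0,0,-0.7,0,0,0],[4,0,0,-0.7,0,0,0],[4,0,0,-0.6,0,0,0],[4,0,0,-0.5,0,0,0],[4,0,0,-0.3,0,0,0]]]'
```

```text
time_s: 26.25
ee_pos: [0.3739, 0.3565, 0.2766]
tool_rot: [-0.0, 0.565, 0.825, -0.0]
wrist_force: [0.2, 1.0, -0.7]
gripper_width: 0.0095
t 26.25 shift units [-0.05  0.02  0.01] after-turn frame [-0.05  0.02  0.01] turn [-0.   -0.    0.02] grasp [0.3738 0.3565 0.1296] F [ 0.2  1.  -0.7] w 9.5 j [0.53 0.46 1.58 0.   1.1  0.16]
time_s: 27.38
ee_pos: [0.3725, 0.3558, 0.48]
tool_rot: [-0.003, 0.565, 0.825, -0.006]
wrist_force: [-1.0, -0.9, -3.2]
gripper_width: 0.0096
```

```bash
python3 - <<'E'
from h import *
togo([.4087,-.0269,.385],84.2)
E
```

```text
t 27.38 shift units [-9.25 -2.64 -1.26] after-turn frame [-9.43  1.87 -1.3 ] turn [-0.07  0.02  2.7 ] grasp [0.3708 0.355  0.333 ] F [-1.  -0.9 -3.2] w 9.6 j [0.53 0.28 1.24 0.   1.64 0.16]
```

```bash
python3 -m crank '[[[4,0,0,-0.2,0,0,0.3],[4,0,0,-0.3,0,0,0.6],[4,0,0,-0.4,0,0,0.7],[4,0,0,-0.3,0,0,0.6],[4,-0.2,0.05,-0.1,-0.07,0,0.4],[4,-0.4,0.1,0,0,0,0.1],[4,-0.5,0.1,0,0,0,0],[4,-0.65,0.15,0,0,0,0],[4,-0.7,0.15,0,0,0,0],[4,-0.7,0.15,0,0,0,0]]]'
python3 -m crank '[[[4,-0.7,0.15,0,0,0,0],[4,-0.7,0.15,0,0,0,0],[4,-0.7,0.15,0,0,0,0],[4,-0.7,0.15,0,0,0,0],[4,-0.7,0.15,0,0,0,0],[4,-0.7,0.15,0,0,0,0],[4,-0.7,0.15,0,0,0,0],[4,-0.5,0.1,0,0,0,0],[4,-0.3,0,0,0,0,0],[4,0,0,0,0,0,0]]]'
python3 - <<'E'
from h import *
togo([.4087,-.0269,.385],84.2)
f=grab('side','s7.png')
E
```

```text
time_s: 28.62
ee_pos: [0.3864, 0.2224, 0.5324]
tool_rot: [0.001, 0.744, 0.668, -0.008]
wrist_force: [1.2, 0.6, -3.4]
gripper_width: 0.0099
time_s: 29.88
ee_pos: [0.4034, -0.0226, 0.5315]
tool_rot: [-0.004, 0.743, 0.669, -0.012]
wrist_force: [0.9, 0.2, -4.8]
gripper_width: 0.0095
t 29.88 shift units [-0.09  0.14 -0.01] after-turn frame [-0.09  0.14 -0.01] turn [-0.13  0.07 -0.02] grasp [ 0.4    -0.0241  0.3846] F [ 0.9  0.2 -4.8] w 9.5 j [-0.35  0.05  1.38 -0.02  1.73 -0.24]
```

View pics/s7.png

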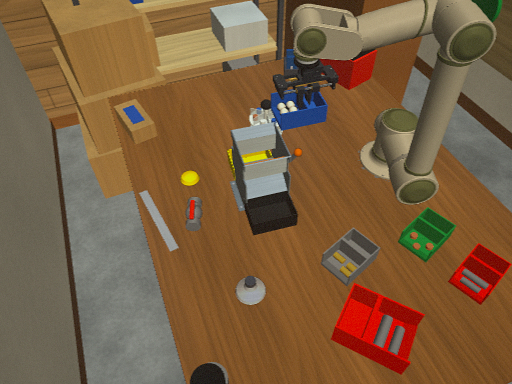

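```bash
python3 -m crank '[[[4,0,0.63,0.4,0.6,0,0],[4,0,0.68,0.35,0.65,0,0],[4,0,0.7,0.27,0.65,0,0],[4,0,0,0,0,0,0]]]'
cat >> h.py <<'E'
def nose():
    o,p,R=pose(); G=p+R.as_matrix()[:,2]*.147; m=R.as_matrix()
    N=G+m[:,1]*.090+m[:,2]*.0596
    ex=np.array([.9949,-.1011]);ey=np.array([.1011,.9949]);d=N[:2]-[.538,-.040];dt=p[:2]-[.538,-.040]
    print('nose chute x,y,z',(d@ex).round(4),(d@ey).round(4),N[2].round(4),'pitch',np.degrees(np.arcsin(-m[2,1])).round(1),'roll',np.degrees(m[2,0]).round(1),'tcp chute',(dt@ex).round(3),p[2].round(3),'j',np.round(o['joint_pos'],2),'F',np.round(o['wrist_force'],1))
E
python3 -c "
from h import *
nose()"
```

```text
time_s: 30.42
ee_pos: [0.4788, -0.0277, 0.4801]
tool_rot: [-0.128, 0.73, 0.659, -0.124]
wrist_force: [-0.1, -0.1, -4.6]
gripper_width: 0.0097
nose chute x,y,z -0.0485 0.0035 0.255 pitch 20.6 roll -0.7 tcp chute -0.06 0.48 j [-0.29  0.27  1.27 -0.08  1.96 -0.21] F [-0.1 -0.1 -4.6]
```

Exactly as planned. Pour.

```bash
python3 -m crank '[[[4,0,0.67,-0.09,0.7,0,0],[4,0,0.66,-0.17,0.7,0,0],[4,0,0.63,-0.25,0.7,0,0],[4,0,0.6,-0.33,0.7,0,0],[4,0,0,0,0,0,0],[4,0,0,0,0,0,0]]]'
python3 -c "
from h import *
nose();grab('side','s8.png')"
python3 -m crank '[[[4,0,0,0,0,0,0],[4,0,0,0,0,0,0],[4,0,0,0,0,0,0],[4,0,0,0,0,0,0],[4,0,0,0,0,0,0],[4,0,0,0,0,0,0]]]'
python3 -c "
from h import *
nose();f=grab('side');g=grab('top')
o=np.zeros((384,800,3),np.uint8);o[:,:400]=f['image'][:192,160:360,::-1].repeat(2,0).repeat(2,1);o[:,400:]=g['image'][120:312,220:420,::-1].repeat(2,0).repeat(2,1)
cv2.imwrite('pics/c8.png',o)"
```

```text
time_s: 31.18
ee_pos: [0.5821, -0.0344, 0.4635]
tool_rot: [-0.295, 0.678, 0.614, -0.277]
wrist_force: [-0.5, 0.2, -1.9]
gripper_width: 0.0095
nose chute x,y,z -0.049 0.0066 0.258 pitch 47.7 roll -0.8 tcp chute 0.043 0.463 j [-0.24  0.54  0.94 -0.2   2.48 -0.25] F [-0.5  0.2 -1.9]
time_s: 31.98
ee_pos: [0.58, -0.0341, 0.4658]
tool_rot: [-0.293, 0.679, 0.614, -0.275]
wrist_force: [-0.2, -0.8, -2.7]
gripper_width: 0.0096
nose chute x,y,z -0.0499 0.0066 0.2598 pitch 47.4 roll -0.8 tcp chute 0.041 0.466 j [-0.24  0.53  0.94 -0.2   2.48 -0.25] F [-0.2 -0.8 -2.7]
```

View pics/c8.png

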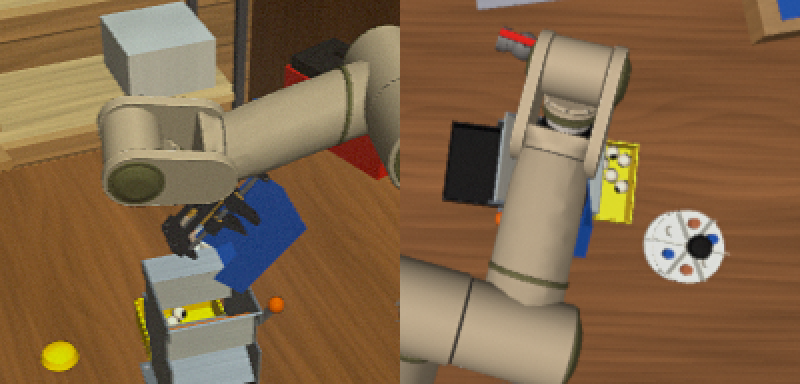

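```bash
python3 -m crank '[[[4,0,-0.56,0.36,-0.7,0,0],[4,0,-0.61,0.29,-0.7,0,0],[4,0,-0.63,0.21,-0.7,0,0],[4,0,-0.66,0.14,-0.7,0,0],[4,0,-0.74,-0.18,-0.65,0,0],[4,0,-0.7,-0.27,-0.65,0,0],[4,0,-0.68,-0.35,-0.6,0,0],[4,0,0,0,0,0,0]]]'
python3 -c "
from h import *
nose();togo([.375,.355,.385],111);f=grab('side');g=grab('top')
o=np.zeros((384,800,3),np.uint8);o[:,:400]=f['image'][60:252,160:360,::-1].repeat(2,0).repeat(2,1);o[:,400:]=g['image'][120:312,220:420,::-1].repeat(2,0).repeat(2,1)
cv2.imwrite('pics/c9.png',o)"
```

```text
time_s: 33.08
ee_pos: [0.3946, -0.0152, 0.5427]
tool_rot: [0.009, 0.74, 0.673, -0.001]
wrist_force: [0.1, 0.2, -3.5]
gripper_width: 0.0094
nose chute x,y,z -0.0526 0.008 0.3373 pitch -0.7 roll -0.8 tcp chute -0.145 0.543 j [-0.34  0.02  1.37 -0.01  1.73 -0.25] F [ 0.1  0.2 -3.5]
t 33.08 shift units [ 9.17 -1.36  0.13] after-turn frame [8.82 2.86 0.27] turn [ 0.05  0.09 -2.64] grasp [ 0.3963 -0.0174  0.3958] F [ 0.1  0.2 -3.5] w 9.4 j [-0.34  0.02  1.37 -0.01  1.73 -0.25]
```

View pics/c9.png

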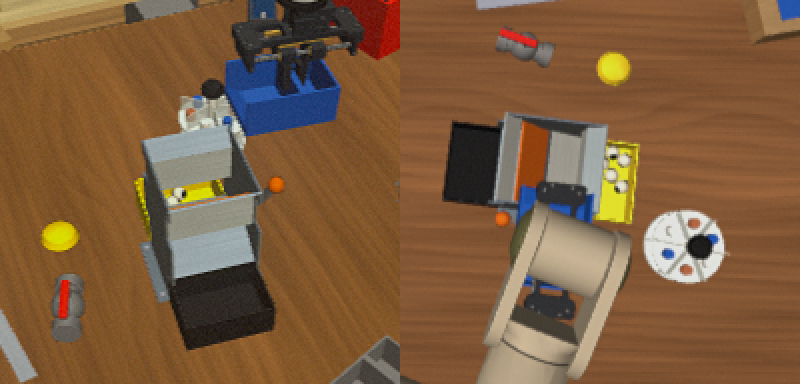

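```bash
python3 -c "
from h import *
togo([.13,-.42,.067],84.2)"
python3 -m crank '[[[4,-0.3,-0.15,0,0.05,0.05,0],[4,-0.8,-0.5,0,0,0,0],[4,-0.85,-0.6,0,0,0,0],[4,-0.85,-0.6,0,0,0,0],[4,-0.85,-0.6,0,0,0,0],[4,-0.85,-0.6,0,0,0,0],[4,-0.85,-0.6,0,0,0,0],[4,-0.85,-0.6,0.2,0,0,0],[4,-0.85,-0.6,0.6,0,0,0],[4,-0.85,-0.6,0.8,0,0,0]]]'
python3 -c "
from h import *
togo([.13,-.42,.067],84.2)"
```

```text
t 33.17 shift units [-10.59  -5.74   8.27] after-turn frame [-10.73  -5.6    8.17] turn [0.04 0.07 0.04] grasp [ 0.3973 -0.0177  0.394 ] F [ 0.1  0.4 -3.3] w 9.3 j [-0.34  0.03  1.37 -0.01  1.73 -0.25]
time_s: 34.42
ee_pos: [0.1425, -0.325, 0.4711]
tool_rot: [-0.013, 0.739, 0.674, -0.003]
wrist_force: [0.8, -0.7, -1.6]
gripper_width: 0.0097
t 34.42 shift units [-2.48  0.05  6.4 ] after-turn frame [-2.39 -0.07  6.43] turn [-0.13 -0.08  0.06] grasp [ 0.1393 -0.3227  0.3242] F [ 0.8 -0.7 -1.6] w 9.7 j [-1.49 -0.02  1.62 -0.02  1.56 -1.4 ]
```

```bash
python3 -m crank '[[[4,-0.8,0,0.7,-0.13,-0.08,0],[4,-0.8,0,0.8,0,0,0],[4,-0.6,0,0.8,0,0,0],[4,-0.2,0,0.8,0,0,0],[4,0,0,0.8,0,0,0],[4,0,0,0.8,0,0,0],[4,0,0,0.7,0,0,0],[4,0,0,0.4,0,0,0],[4,0,0,0.2,0,0,0],[4,0,0,0,0,0,0]]]'
python3 -c "
from h import *
togo([.13,-.42,.067],84.2)"
```

```text
time_s: 35.67
ee_pos: [0.1232, -0.4272, 0.2125]
tool_rot: [-0.013, 0.741, 0.671, 0.01]
wrist_force: [5.5, 3.3, 7.6]
gripper_width: 0.0092
t 35.67 shift units [ 0.2   0.15 -0.03] after-turn frame [ 0.2   0.15 -0.04] turn [-0.03 -0.18  0.01] grasp [ 0.123  -0.4224  0.0656] F [5.5 3.3 7.6] w 9.2 j [-1.56  0.47  1.84 -0.    0.86 -1.46]
```

```bash
python3 -m crank '[[[30,0,0,0,0,0,0],[44,0,0,0,0,0,0],[44,0,0,-0.5,0,-0.18,0],[44,0,0,-0.9,0,0,0],[44,0,0,-0.9,0,0,0],[44,0,0,-0.9,0,0,0],[44,0,0,-0.9,0,0,0],[44,0,0,-0.9,0,0,0],[44,0,0,-0.9,0,0,0]]]'
cat >> h.py <<'E'
def rect(f,lo,hi,box,z):
    h=cv2.cvtColor(f['image'],cv2.COLOR_RGB2HSV);u0,v0,u1,v1=box
    m=cv2.inRange(h,lo,hi)[v0:v1,u0:u1]
    c=max(cv2.findContours(m,0,1)[0],key=cv2.contourArea).reshape(-1,2)+[u0,v0]
    r=cv2.minAreaRect(np.array([onz(f,*q,z)[:2] for q in c.astype(float)],np.float32));print(np.round(r[0],4),np.round(r[1],4),round(r[2],1))
BL=((105,100,50),(130,255,255));GR=((45,100,50),(75,255,255));RD=((0,150,60),(8,255,255))
E
python3 - <<'E'
from h import *
togo([.036,.5635,.30],111)
f=grab('top','t10.png')
rect(f,*GR,(150,280,215,350),.07);rect(f,*RD,(105,295,165,360),.07);rect(f,*BL,(370,260,430,350),.07)
E
```

```text
time_s: 36.8
ee_pos: [0.1227, -0.4293, 0.4551]
tool_rot: [-0.004, 0.742, 0.671, -0.001]
wrist_force: [0.2, -1.1, -0.4]
gripper_width: 0.0438
t 36.8 shift units [24.48 -4.65  0.33] after-turn frame [23.95  6.87  0.2 ] turn [-0.03 -0.03 -2.68] grasp [ 0.1218 -0.4286  0.3081] F [ 0.2 -1.1 -0.4] w 43.8 j [-1.56  0.16  1.46 -0.01  1.52 -1.46]
[0.1116 0.3761] [0.1537 0.1206] 20.8
[0.0521 0.5569] [0.1572 0.1336] 21.9
[ 0.141  -0.4177] [0.1303 0.156 ] 84.6
```

```bash
python3 -m crank '[[[44,0.8,0.75,0,0,0,0],[44,0.8,0.75,0,0,0,0],[44,0.8,0.75,0,0,0,0],[44,0.8,0.75,0,0,0,0],[44,0.8,0.75,0,0,0,0],[44,0.8,0.75,0,0,0,0],[44,0.8,0.75,0,0,0,0],[44,0.8,0.75,0,0,0,0],[44,1,-0.1,0,0,0,0],[44,1,-0.1,0,0,0,0]]]'
python3 -m crank '[[[44,1,-0.1,0,0,0,0],[44,1,-0.1,0,0,0,0],[44,1,-0.1,0,0,0,0],[44,1,-0.1,0,0,0,0],[44,1,-0.1,0,0,0,0],[44,1,-0.1,0,0,0,0],[44,1,-0.1,0,0,0,0],[44,1,-0.1,0,0,0,0],[44,0.8,-0.95,0,0,0,0],[44,0.8,-0.95,0,0,0,0]]]'
python3 -m crank '[[[44,0.8,-0.95,0,0,0,0],[44,0.8,-0.95,0,0,0,0],[44,0.8,-0.95,0,0,0,0],[44,0.8,-0.95,0,0,0,0],[44,0.8,-0.95,0,0,0,0],[44,0.8,-0.95,0,0,0,0],[44,0.8,-0.95,0,0,0,0],[44,0,0,0,0,0,-0.9],[44,0,0,0,0,0,-0.9],[44,0,0,0,0,0,-0.9]]]'
python3 - <<'E'
from h import *
togo([.035,.5635,.061],111.5)
E
```

```text
time_s: 38.1
ee_pos: [0.3948, -0.1116, 0.4564]
tool_rot: [0.001, 0.744, 0.669, -0.005]
wrist_force: [-0.2, -0.1, -0.4]
gripper_width: 0.0441
time_s: 39.35
ee_pos: [0.3265, 0.2939, 0.4524]
tool_rot: [0.002, 0.744, 0.668, -0.005]
wrist_force: [0.2, -0.0, 0.2]
gripper_width: 0.0439
time_s: 40.6
ee_pos: [0.0752, 0.5544, 0.4491]
tool_rot: [0.002, 0.56, 0.828, -0.006]
wrist_force: [0.7, -1.0, 0.3]
gripper_width: 0.0441
t 40.6 shift units [ 0.64 -0.8   6.03] after-turn frame [ 0.58 -0.85  6.03] turn [-0.04  0.05  0.03] grasp [0.0747 0.5528 0.3021] F [ 0.7 -1.   0.3] w 44.1 j [ 1.22  0.37  1.18 -0.    1.6   0.84]
```

```bash
python3 -m crank '[[[44,0.6,-0.85,0.5,-0.04,0.05,0],[44,0,0,0.8,0,0,0],[44,0,0,0.8,0,0,0],[44,0,0,0.8,0,0,0],[44,0,0,0.8,0,0,0],[44,0,0,0.8,0,0,0],[44,0,0,0.8,0,0,0],[44,0,0,0.5,0,0,0],[44,0,0,0.2,0,0,0],[44,0,0,0,0,0,0]]]'
python3 - <<'E'
from h import *
togo([.034,.5635,.061],111.5)
E
```

```text
time_s: 41.85
ee_pos: [0.0351, 0.5646, 0.2015]
tool_rot: [0.0, 0.559, 0.829, 0.001]
wrist_force: [0.2, 0.1, 1.8]
gripper_width: 0.0438
t 41.85 shift units [-0.02 -0.04 -0.16] after-turn frame [-0.02 -0.04 -0.16] turn [ 0.01 -0.    0.05] grasp [0.0353 0.5649 0.0545] F [0.2 0.1 1.8] w 43.8 j [ 1.3   0.63  1.52 -0.    0.99  0.92]
```

```bash
python3 -m crank '[[[44,0,0,-0.16,0,0,0],[44,0,0,0,0,0,0],[4,0,0,0,0,0,0],[4,0,0,0,0,0,0],[4,0,0,0,0,0,0],[4,0,0,0,0,0,0],[4,0,0,0,0,0,0],[4,0,0,0,0,0,0]]]' 50
python3 - <<'E'
from h import *
togo([.034,.5635,.061],111.5)
f=robot.grab_frame('side');g=robot.grab_frame('top')
o=np.zeros((480,800,3),np.uint8)
for k,(fr,n,(u0,v0),i) in enumerate([(f,'s7.png',(315,220),0),(g,'t10.png',(155,210),1)]):
    im=cv2.imread('pics/'+n); fr['image']=np.ascontiguousarray(im[:,:,::-1])
    c=im[v0:v0+70,u0:u0+70]; 
    h=cv2.cvtColor(c,cv2.COLOR_BGR2HSV); m=(h[:,:,1]<75).astype(np.uint8)*255
    m=cv2.morphologyEx(m,cv2.MORPH_OPEN,np.ones((2,2)))
    ct=max(cv2.findContours(m,0,1)[0],key=cv2.contourArea).reshape(-1,2)+[u0,v0]
    P=np.array([onz(fr,*q,.07)[:2] for q in ct.astype(float)],np.float32);r=cv2.minAreaRect(P);print(n,r,cv2.boxPoints(r).round(3).tolist())
    e=ct; print('top',e[e[:,1].argmin()],'left',e[e[:,0].argmin()],'right',e[e[:,0].argmax()])
    o[:400,400*k:400*k+400]=cv2.resize(c,(400,400),interpolation=cv2.INTER_CUBIC)
cv2.imwrite('pics/c11.png',o)
E
```

```text
time_s: 42.85
ee_pos: [0.0351, 0.565, 0.211]
tool_rot: [-0.0, 0.559, 0.829, 0.003]
wrist_force: [0.7, -0.5, 0.4]
gripper_width: 0.0095
t 42.85 shift units [-0.02 -0.04  0.07] after-turn frame [-0.02 -0.04  0.07] turn [ 0.03 -0.02  0.05] grasp [0.0355 0.5658 0.064 ] F [ 0.7 -0.5  0.4] w 9.5 j [ 1.3   0.62  1.51 -0.    1.01  0.92]
s7.png ((0.40502819418907166, 0.3771464228630066), (0.1815030574798584, 0.1243085265159607), 20.445127487182617) [[0.2980000078678131, 0.40400001406669617], [0.34200000762939453, 0.28700000047683716], [0.5120000243186951, 0.35100001096725464], [0.46799999475479126, 0.46700000762939453]]
top [353 229] left [322 263] right [380 250]
t10.png ((0.3856854736804962, 0.35220062732696533), (0.14617563784122467, 0.1157929003238678), 20.05121612548828) [[0.296999990940094, 0.38199999928474426], [0.3370000123977661, 0.27300000190734863], [0.4740000069141388, 0.3230000138282776], [0.4339999854564667, 0.4320000112056732]]
top [196 221] left [171 229] right [209 255]
```

View pics/c11.png

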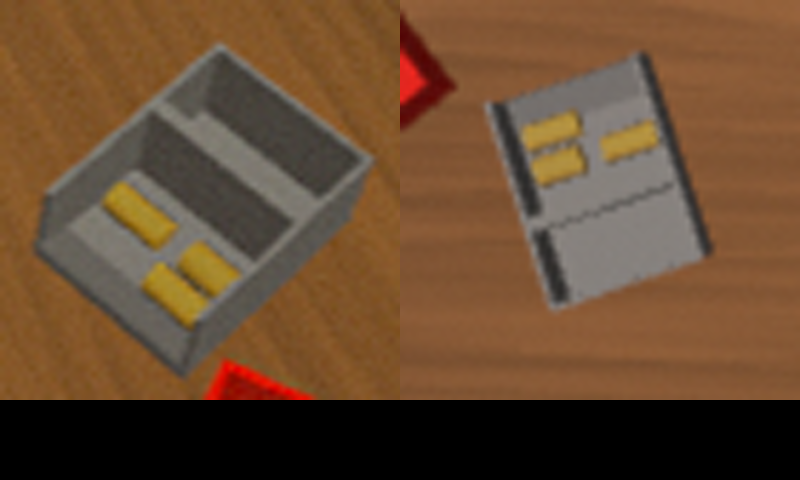

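```bash
python3 - <<'E'
from h import *
f=robot.grab_frame('side');g=robot.grab_frame('top')
def q(fr,pts,u0,v0):
    P=np.array([onz(fr,(x+.5)*.175-.5+u0,(y+.5)*.175-.5+v0,.07)[:2] for x,y in pts]);print(P.round(4).tolist(),P.mean(0).round(4),np.linalg.norm(P-np.roll(P,-1,0),axis=1).round(3))
    d=P[0]-P[3]+P[1]-P[2];print(np.degrees(np.arctan2(d[1],d[0])).round(1)); r=(P[2]+P[3])/2; print('from rear',r+.075*np.array([.93,.367]))
q(f,[(195,322),(45,200),(218,46),(372,158)][::1],315,220)
q(g,[(90,105),(243,54),(308,255),(155,308)],155,210)
E
```

```text
[[0.4474, 0.4368], [0.4854, 0.3399], [0.3442, 0.285], [0.3042, 0.3843]] [0.3953 0.3615] [0.104 0.151 0.107 0.153]
20.7
from rear [0.39392514 0.36215062]
[[0.4389, 0.4334], [0.4767, 0.3296], [0.3406, 0.279], [0.3023, 0.3818]] [0.3896 0.3559] [0.11  0.145 0.11  0.146]
20.5
from rear [0.39119182 0.35794851]
```

```bash
python3 -m crank '[[[4,0,0,-0.4,0,0,0],[4,0,0,-0.7,0,0,0],[4,0,0,-0.9,0,0,0],[4,0,0,-0.9,0,0,0],[4,0,0,-0.7,0,0,0],[4,0,0,-0.4,0,0,0],[4,-0.4,0.3,0,0,0,0],[4,-0.8,0.6,0,0,0,0],[4,-0.8,0.6,0,0,0,0],[4,-0.8,0.6,0,0,0,0]]]'
python3 -m crank '[[[4,-0.8,0.6,0,0,0,0],[4,-0.8,0.6,0,0,0,0],[4,-0.8,0.6,0,0,0,0],[4,-0.8,0.6,0,0,0,0],[4,-0.8,0.6,0,0,0,0],[4,-0.5,0.4,0,0,0,0],[4,0,0,0,0,0,0]]]'
python3 - <<'E'
from h import *
togo([.3768,.3584,.15],111.4)
E
```

```text
time_s: 44.3
ee_pos: [0.1578, 0.4867, 0.3791]
tool_rot: [0.001, 0.558, 0.83, 0.002]
wrist_force: [1.0, 1.2, -1.3]
gripper_width: 0.0098
time_s: 45.18
ee_pos: [0.3615, 0.358, 0.3757]
tool_rot: [0.001, 0.561, 0.828, -0.003]
wrist_force: [-0.3, -0.7, -2.6]
gripper_width: 0.0096
t 45.17 shift units [-0.12  0.37  1.97] after-turn frame [-0.13  0.36  1.97] turn [-0.03  0.03  0.04] grasp [0.3611 0.3571 0.2287] F [-0.3 -0.7 -2.6] w 9.6 j [ 0.55  0.33  1.46 -0.    1.35  0.17]
```

```bash
python3 -m crank '[[[4,-0.12,0.37,0.4,-0.03,0.03,0.04],[4,0,0,0.6,0,0,0],[4,0,0,0.5,0,0,0],[4,0,0,0.3,0,0,0],[4,0,0,0,0,0,0]]]'
python3 - <<'E'
from h import *
togo([.3768,.3584,.128],111.4)
E
```

```text
time_s: 45.8
ee_pos: [0.377, 0.3594, 0.2974]
tool_rot: [-0.001, 0.563, 0.826, -0.001]
wrist_force: [0.3, -0.6, -1.6]
gripper_width: 0.0096
t 45.8 shift units [-0.02 -0.01  0.56] after-turn frame [-0.02 -0.01  0.56] turn [-0.01 -0.    0.  ] grasp [0.3766 0.3593 0.1504] F [ 0.3 -0.6 -1.6] w 9.6 j [0.53 0.44 1.55 0.   1.16 0.16]
```

```bash
python3 -m crank '[[[4,0,0,0.25,0,0,0],[4,0,0,0.15,0,0,0]]]';python3 -m crank '[[[4,0,0,0.12,0,0,0]]]';python3 -m crank '[[[4,0,0,0.1,0,0,0]]]';python3 -m crank '[[[4,0,0,0.08,0,0,0]]]'
python3 - <<'E'
from h import *
togo([.3768,.3584,.128],111.4)
E
```

```text
time_s: 46.05
ee_pos: [0.377, 0.3597, 0.2814]
tool_rot: [-0.001, 0.563, 0.826, 0.0]
wrist_force: [-0.2, 0.0, -2.7]
gripper_width: 0.0092
time_s: 46.18
ee_pos: [0.377, 0.3597, 0.2764]
tool_rot: [-0.001, 0.563, 0.826, 0.0]
wrist_force: [-0.3, 1.0, -2.2]
gripper_width: 0.0098
time_s: 46.3
ee_pos: [0.3768, 0.3597, 0.2748]
tool_rot: [-0.0, 0.563, 0.827, 0.001]
wrist_force: [-16.1, -12.0, 53.1]
gripper_width: 0.0099
time_s: 46.42
ee_pos: [0.3765, 0.3595, 0.2749]
tool_rot: [0.001, 0.563, 0.827, 0.002]
wrist_force: [-11.6, -9.1, 36.6]
gripper_width: 0.0093
t 46.42 shift units [-0.03 -0.   -0.  ] after-turn frame [-0.03 -0.   -0.  ] turn [ 0.02 -0.01  0.01] grasp [0.377  0.3599 0.1279] F [-11.6  -9.1  36.6] w 9.3 j [0.53 0.47 1.58 0.   1.09 0.16]
```

```bash
python3 -m crank '[[[20,0,0,0,0,0,0],[44,0,0,0,0,0,0],[44,0,0,-0.4,0,0,0],[44,0,0,-0.9,0,0,0],[44,0.1,-0.2,-0.9,0,0,0],[44,0.4,-0.8,0,0,0,0],[44,0.4,-0.8,0,0,0,0],[44,0.4,-0.8,0,0,0,0],[44,0.4,-0.8,0,0,0,0],[44,0.4,-0.8,0,0,0,0]]]'
python3 - <<'E'
from h import *
f=grab('top'); rect(f,*GR,(140,270,225,350),.07); rect(f,*RD,(160,205,225,280),.134)
togo([.094,.3803,.063],110.9)
E
```

```text
time_s: 47.68
ee_pos: [0.1864, 0.3764, 0.3647]
tool_rot: [0.002, 0.565, 0.825, 0.005]
wrist_force: [0.0, -0.1, -0.9]
gripper_width: 0.0441
[0.126 0.348] [0.1468 0.0578] 20.8
[0.3897 0.3575] [0.1494 0.1194] 21.5
t 47.73 shift units [ 0.9  -2.07  3.85] after-turn frame [ 0.89 -2.05  3.86] turn [ 0.04 -0.02  0.05] grasp [0.1841 0.3768 0.2176] F [-3.7 -1.4 -1.1] w 43.9 j [ 0.83  0.19  1.7  -0.    1.24  0.46]
```

```bash
python3 - <<'E'
from h import *
f=grab('side','s12.png'); rect(f,*GR,(380,170,512,275),.07)
E
```

```text
[0.1316 0.3932] [0.1966 0.1173] 21.3
```

Unmoved. Descend on green.

```bash
python3 -m crank '[[[44,0.45,-0.9,0,0.04,0,0.05],[44,0.45,-0.9,0.2,0,0,0],[44,0,-0.2,0.7,0,0,0],[44,0,0,0.8,0,0,0],[44,0,0,0.8,0,0,0],[44,0,0,0.7,0,0,0],[44,0,0,0.45,0,0,0],[44,0,0,0,0,0,0]]]'
python3 - <<'E'
from h import *
togo([.094,.3803,.063],110.9)
E
```

```text
time_s: 48.78
ee_pos: [0.1001, 0.3845, 0.2143]
tool_rot: [-0.0, 0.567, 0.823, 0.005]
wrist_force: [-0.1, -0.1, -0.2]
gripper_width: 0.0438
t 48.77 shift units [-0.04 -0.18  0.11] after-turn frame [-0.04 -0.18  0.11] turn [ 0.04 -0.04 -0.  ] grasp [0.1008 0.3858 0.0673] F [-0.1 -0.1 -0.2] w 43.8 j [1.02 0.41 1.98 0.   0.75 0.65]
```

```bash
python3 -m crank '[[[44,0,-0.18,0.12,0.03,-0.03,0],[44,0,0,0,0,0,0],[4,0,0,0,0,0,0],[4,0,0,0,0,0,0],[4,0,0,0,0,0,0],[4,0,0,0,0,0,0],[4,0,0,0,0,0,0],[4,0,0,0,0,0,0]]]' 50
python3 - <<'E'
from h import *
togo([.094,.3803,.063],110.9)
E
```

```text
time_s: 49.78
ee_pos: [0.0936, 0.3824, 0.2111]
tool_rot: [0.0, 0.568, 0.823, 0.003]
wrist_force: [0.3, 0.4, -0.0]
gripper_width: 0.0094
t 49.77 shift units [-0.05 -0.01  0.03] after-turn frame [-0.05 -0.01  0.03] turn [ 0.03 -0.02 -0.01] grasp [0.0942 0.3832 0.0641] F [ 0.3  0.4 -0. ] w 9.4 j [ 1.03  0.41  1.99 -0.    0.74  0.66]
```

```bash
python3 -m crank '[[[4,0,0,-0.4,0,0,0],[4,0,0,-0.7,0,0,0],[4,0,0,-0.9,0,0,0],[4,0,0,-0.9,0,0,0],[4,0,0,-0.9,0,0,0],[4,0,0,-0.9,0,0,0],[4,0,0,-0.6,0,0,0],[4,-0.2,0.3,-0.2,0,0,0],[4,-0.4,0.7,0,0,0,0],[4,-0.4,0.8,0,0,0,0]]]'
python3 -m crank '[[[4,-0.4,0.8,0,0,0,0],[4,-0.4,0.8,0,0,0,0],[4,-0.4,0.8,0,0,0,0],[4,-0.4,0.8,0,0,0,0],[4,-0.3,0.8,0,0,0,0],[4,-0.1,0.4,0,0,0,0],[4,0,0,0,0,0,0]]]'
python3 - <<'E'
from h import *
togo([.3764,.3598,.192],111.4)
E
```

```text
time_s: 51.02
ee_pos: [0.176, 0.368, 0.434]
tool_rot: [0.001, 0.566, 0.824, -0.003]
wrist_force: [0.8, -0.4, -3.5]
gripper_width: 0.0094
time_s: 51.9
ee_pos: [0.3819, 0.3511, 0.4236]
tool_rot: [-0.002, 0.568, 0.823, -0.011]
wrist_force: [-0.4, 0.0, -2.2]
gripper_width: 0.0098
t 51.9 shift units [ 0.27 -0.01  2.11] after-turn frame [ 0.25 -0.05  2.12] turn [-0.11  0.05 -0.07] grasp [0.3796 0.3488 0.2767] F [-0.4  0.  -2.2] w 9.8 j [ 0.52  0.32  1.34 -0.01  1.51  0.15]
```

```bash
python3 -m crank '[[[4,0.25,-0.05,0.3,-0.11,0.05,-0.07],[4,0,0,0.5,0,0,0],[4,0,0,0.5,0,0,0],[4,0,0,0.3,0,0,0],[4,0,0,0,0,0,0]]]'
python3 - <<'E'
from h import *
togo([.3764,.3598,.192],111.4)
E
```

```text
time_s: 52.52
ee_pos: [0.3713, 0.3599, 0.3576]
tool_rot: [-0.001, 0.562, 0.827, -0.001]
wrist_force: [-0.3, 0.5, -2.6]
gripper_width: 0.0096
t 52.52 shift units [-0.05  0.12  0.47] after-turn frame [-0.05  0.12  0.47] turn [-0.02 -0.    0.03] grasp [0.3708 0.3598 0.2106] F [-0.3  0.5 -2.6] w 9.6 j [0.54 0.36 1.47 0.   1.31 0.16]
```

```bash
python3 -m crank '[[[4,-0.05,0.15,0.1,0,0,0],[4,0,0,0,0,0,0]]]'
python3 - <<'E'
from h import *
togo([.3764,.3598,.192],111.4)
E
```

```text
time_s: 52.78
ee_pos: [0.3779, 0.3605, 0.3545]
tool_rot: [-0.001, 0.561, 0.828, -0.0]
wrist_force: [0.5, 0.3, -3.8]
gripper_width: 0.0097
t 52.77 shift units [-0.   -0.04  0.39] after-turn frame [-0.   -0.04  0.39] turn [-0.01 -0.    0.03] grasp [0.3777 0.3605 0.2075] F [ 0.5  0.3 -3.8] w 9.7 j [0.53 0.38 1.46 0.   1.31 0.16]
```

```bash
python3 -m crank '[[[4,0,-0.04,0.15,0,0,0.03],[4,0,0,0.12,0,0,0]]]';python3 -m crank '[[[4,0,0,0.1,0,0,0]]]';python3 -m crank '[[[4,0,0,0.1,0,0,0]]]';python3 -m crank '[[[4,0,0,0.07,0,0,0]]]'
python3 - <<'E'
from h import *
togo([.3764,.3598,.192],111.4)
E
```

```text
time_s: 53.02
ee_pos: [0.3764, 0.3598, 0.3438]
tool_rot: [-0.0, 0.564, 0.826, 0.001]
wrist_force: [-0.5, -0.2, -3.5]
gripper_width: 0.0097
time_s: 53.15
ee_pos: [0.3764, 0.3598, 0.3395]
tool_rot: [-0.0, 0.564, 0.826, 0.0]
wrist_force: [0.0, 0.3, -3.1]
gripper_width: 0.0092
time_s: 53.28
ee_pos: [0.376, 0.3597, 0.3389]
tool_rot: [0.0, 0.564, 0.826, 0.002]
wrist_force: [-17.1, -11.6, 54.1]
gripper_width: 0.0095
time_s: 53.4
ee_pos: [0.3755, 0.3595, 0.339]
tool_rot: [0.001, 0.564, 0.826, 0.003]
wrist_force: [-7.8, -6.0, 20.0]
gripper_width: 0.0096
t 53.4 shift units [-0.    0.02  0.  ] after-turn frame [-0.    0.02  0.  ] turn [ 0.04 -0.01 -0.  ] grasp [0.3763 0.36   0.192 ] F [-7.8 -6.  20. ] w 9.6 j [0.54 0.39 1.49 0.   1.26 0.16]
```

```bash
python3 -m crank '[[[20,0,0,0,0,0,0],[44,0,0,0,0,0,0],[44,0,0,-0.4,0,0,0],[44,0,0,-0.9,0,0,0],[44,0,0,-0.9,0,0,0],[44,0,0,-0.9,0,0,0],[44,-0.9,-0.36,0,0,0,0],[44,-0.9,-0.36,0,0,0,0],[44,-0.9,-0.36,0,0,0,0],[44,-0.9,-0.36,0,0,0,0]]]'
python3 -m crank '[[[44,-0.9,-0.36,0,0,0,0],[44,-0.9,-0.36,0,0,0,0],[44,-0.9,-0.36,0,0,0,0],[44,-0.9,-0.36,0,0,0,0],[44,-0.9,-0.36,0,0,0,0],[44,-0.9,-0.36,0,0,0,0],[44,-0.9,-0.36,0,0,0,0],[44,-0.9,-0.36,0,0,0,0],[44,-0.9,-0.36,0,0,0,0],[44,-0.9,-0.36,0,0,0,0]]]'
python3 - <<'E'
from h import *
f=grab('top','t13.png'); rect(f,*GR,(150,205,225,285),.198);s=grab('side','s13.png')
togo([.122,-.423,.30],84.6)
E
```

```text
time_s: 54.65
ee_pos: [0.3745, 0.2018, 0.4654]
tool_rot: [0.002, 0.562, 0.827, 0.004]
wrist_force: [-0.5, -0.7, 0.0]
gripper_width: 0.0439
time_s: 55.9
ee_pos: [0.3726, -0.1992, 0.4628]
tool_rot: [0.003, 0.562, 0.827, 0.004]
wrist_force: [0.4, 0.2, 0.8]
gripper_width: 0.0438
[0.3912 0.3549] [0.1479 0.1169] 21.7
t 56.0 shift units [-2.88 -7.87  0.3 ] after-turn frame [-6.12 -5.72  0.38] turn [ 0.06 -0.01  2.68] grasp [ 0.3742 -0.2001  0.3153] F [ 0.2 -1.1 -0.5] w 44.0 j [-0.78  0.11  1.5   0.01  1.53 -1.15]
```

```bash
python3 -m crank '[[[44,0,0,0,0,0,0.9],[44,0,0,0,0,0,0.9],[44,0,0,0,0,0,0.88],[44,-0.8,-0.75,0,0,0,0],[44,-0.8,-0.75,0,0,0,0],[44,-0.8,-0.75,0,0,0,0],[44,-0.8,-0.75,0,0,0,0],[44,-0.8,-0.75,0,0,0,0],[44,-0.8,-0.75,0,0,0,0],[44,-0.8,-0.75,0,0,0,0]]]'
python3 - <<'E'
from h import *
togo([.122,-.423,.064],84.6)
E
```

```text
time_s: 57.25
ee_pos: [0.1369, -0.4001, 0.4581]
tool_rot: [0.002, 0.742, 0.67, 0.006]
wrist_force: [0.6, 0.0, 0.1]
gripper_width: 0.0439
t 57.25 shift units [-0.64 -0.38  6.17] after-turn frame [-0.61 -0.32  6.18] turn [ 0.06 -0.03 -0.04] grasp [ 0.1386 -0.3994  0.3111] F [0.6 0.  0.1] w 43.9 j [-1.52  0.11  1.51  0.01  1.52 -1.42]
```

```bash
python3 -m crank '[[[44,-0.6,-0.32,0.6,0.06,-0.03,0],[44,0,0,0.9,0,0,0],[44,0,0,0.9,0,0,0],[44,0,0,0.9,0,0,0],[44,0,0,0.9,0,0,0],[44,0,0,0.8,0,0,0],[44,0,0,0.6,0,0,0],[44,0,0,0.3,0,0,0],[44,0,0,0.1,0,0,0],[44,0,0,0,0,0,0]]]'
python3 - <<'E'
from h import *
togo([.122,-.423,.064],84.6)
E
```

```text
time_s: 58.5
ee_pos: [0.1243, -0.422, 0.211]
tool_rot: [0.001, 0.742, 0.67, -0.0]
wrist_force: [-1.0, 0.6, 0.9]
gripper_width: 0.0441
t 58.5 shift units [-0.03 -0.06 -0.  ] after-turn frame [-0.03 -0.06 -0.  ] turn [ 0.01  0.01 -0.05] grasp [ 0.1245 -0.4224  0.064 ] F [-1.   0.6  0.9] w 44.1 j [-1.55  0.46  1.87  0.    0.81 -1.45]
```

```bash
python3 -m crank '[[[4,0,-0.04,0,0,0,0],[4,0,0,0,0,0,0],[4,0,0,0,0,0,0],[4,0,0,0,0,0,0],[4,0,0,0,0,0,0],[4,0,0,0,0,0,0]]]' 55
python3 - <<'E'
from h import *
togo([.122,-.423,.064],84.6)
E
python3 -m crank '[[[4,0,0,-0.4,0,0,0],[4,0,0,-0.7,0,0,0],[4,0,0,-0.9,0,0,0],[4,0,0,-0.9,0,0,0],[4,0,0,-0.9,0,0,0],[4,0,0,-0.9,0,0,0],[4,0,0,-0.9,0,0,0],[4,0,0,-0.9,0,0,0],[4,0,0,-0.7,0,0,0],[4,0.3,0.3,-0.2,0,0,0]]]'
python3 -m crank '[[[4,0.7,0.7,0,0,0,0],[4,0.8,0.75,0,0,0,0],[4,0.8,0.75,0,0,0,0],[4,0.8,0.75,0,0,0,0],[4,0.8,0.75,0,0,0,0],[4,0.8,0.75,0,0,0,0],[4,0.8,0.75,0,0,0,0],[4,0.9,0,0,0,0,0],[4,0.9,-0.1,0,0,0,0],[4,0.9,-0.1,0,0,0,0]]]'
python3 - <<'E'
from h import *
togo([.3766,.3594,.29],111.4)
E
```

```text
time_s: 59.25
ee_pos: [0.1228, -0.4219, 0.2123]
tool_rot: [0.002, 0.742, 0.67, -0.001]
wrist_force: [0.4, 0.2, 0.1]
gripper_width: 0.0098
t 59.25 shift units [-0.03 -0.02  0.03] after-turn frame [-0.03 -0.02  0.03] turn [ 0.01  0.03 -0.05] grasp [ 0.1229 -0.4227  0.0653] F [0.4 0.2 0.1] w 9.8 j [-1.56  0.46  1.87  0.    0.81 -1.46]
time_s: 60.5
ee_pos: [0.1356, -0.4095, 0.5139]
tool_rot: [-0.003, 0.743, 0.669, 0.003]
wrist_force: [-0.4, 0.7, -3.6]
gripper_width: 0.0093
time_s: 61.75
ee_pos: [0.3779, -0.0864, 0.5065]
tool_rot: [-0.014, 0.742, 0.67, 0.005]
wrist_force: [0.3, 0.1, -2.1]
gripper_width: 0.0096
t 61.75 shift units [11.03 -1.15  2.05] after-turn frame [10.39  4.04  1.74] turn [-0.05 -0.17 -2.73] grasp [ 0.3761 -0.0823  0.3596] F [ 0.3  0.1 -2.1] w 9.6 j [-0.54  0.02  1.47  0.02  1.67 -0.43]
```

```bash
python3 -m crank '[[[4,0.9,-0.1,0,0,0,0],[4,0.9,-0.1,0,0,0,0],[4,0.9,-0.1,0,0,0,0],[4,0.9,-0.1,0,0,0,0],[4,0.9,-0.1,0,0,0,0],[4,0.9,-0.1,0,0,0,0],[4,0.9,-0.1,0,0,0,0],[4,0.9,-0.1,0,0,0,0],[4,0.9,-0.1,0,0,0,0],[4,0.8,-0.1,0,0,0,0]]]'
python3 -m crank '[[[4,0.4,0,0.2,0,-0.15,-0.5],[4,0,0,0.3,0,0,-0.8],[4,0,0,0.3,0,0,-0.8],[4,0,0,0.3,0,0,-0.6],[4,0,0,0,0,0,0]]]'
python3 - <<'E'
from h import *
togo([.3766,.3594,.29],111.4)
E
```

```text
time_s: 63.0
ee_pos: [0.3653, 0.2912, 0.5055]
tool_rot: [-0.023, 0.741, 0.671, -0.003]
wrist_force: [0.6, -0.4, -3.0]
gripper_width: 0.0095
time_s: 63.62
ee_pos: [0.3596, 0.3126, 0.454]
tool_rot: [-0.02, 0.555, 0.832, -0.015]
wrist_force: [0.4, -0.5, -2.6]
gripper_width: 0.0095
t 63.62 shift units [0.91 0.86 0.4 ] after-turn frame [0.93 0.82 0.43] turn [-0.27 -0.09  0.12] grasp [0.3522 0.3122 0.3072] F [ 0.4 -0.5 -2.6] w 9.5 j [0.46 0.22 1.39 0.02 1.58 0.07]
```

```bash
python3 -m crank '[[[4,0,0,0,-0.27,-0.09,0.12],[4,0.45,0.4,0,0,0,0],[4,0.45,0.4,0.2,0,0,0],[4,0,0,0.1,0,0,0],[4,0,0,0,0,0,0]]]'
python3 - <<'E'
from h import *
togo([.3766,.3594,.2573],111.4)
E
```

```text
time_s: 64.25
ee_pos: [0.3741, 0.3595, 0.4413]
tool_rot: [-0.001, 0.568, 0.823, -0.001]
wrist_force: [-0.5, 0.6, -2.4]
gripper_width: 0.0092
t 64.25 shift units [-0.02  0.06  0.92] after-turn frame [-0.02  0.06  0.92] turn [-0.01  0.   -0.07] grasp [0.3738 0.3593 0.2943] F [-0.5  0.6 -2.4] w 9.2 j [0.54 0.3  1.31 0.   1.53 0.17]
```

```bash
python3 -m crank '[[[4,-0.02,0.08,0.3,0,0,-0.07],[4,0,0,0.3,0,0,0],[4,0,0,0,0,0,0]]]'
python3 - <<'E'
from h import *
togo([.3766,.3594,.2573],111.4)
E
```

```text
time_s: 64.62
ee_pos: [0.3771, 0.3587, 0.4158]
tool_rot: [-0.001, 0.564, 0.826, -0.001]
wrist_force: [0.6, -0.7, -2.4]
gripper_width: 0.0097
t 64.62 shift units [ 0.02 -0.    0.29] after-turn frame [ 0.02 -0.    0.29] turn [-0.02  0.   -0.  ] grasp [0.3767 0.3585 0.2688] F [ 0.6 -0.7 -2.4] w 9.7 j [ 0.53  0.32  1.36 -0.    1.47  0.16]
```

```bash
python3 -m crank '[[[4,0.02,0,0.12,0,0,0]]]';python3 -m crank '[[[4,0,0,0.12,0,0,0]]]';python3 -m crank '[[[4,0,0,0.1,0,0,0]]]';python3 -m crank '[[[4,0,0,0.08,0,0,0]]]'
python3 - <<'E'
from h import *
togo([.3766,.3594,.2573],111.4)
E
```

```text
time_s: 64.75
ee_pos: [0.3768, 0.3593, 0.4112]
tool_rot: [-0.0, 0.564, 0.826, -0.001]
wrist_force: [-0.4, -0.2, -2.6]
gripper_width: 0.0094
time_s: 64.88
ee_pos: [0.3768, 0.3593, 0.4062]
tool_rot: [-0.0, 0.564, 0.826, -0.001]
wrist_force: [-0.2, 0.2, -2.1]
gripper_width: 0.0096
time_s: 65.0
ee_pos: [0.3765, 0.3594, 0.4042]
tool_rot: [0.0, 0.564, 0.826, 0.001]
wrist_force: [-10.8, -5.4, 35.2]
gripper_width: 0.0096
time_s: 65.12
ee_pos: [0.3759, 0.3592, 0.4042]
tool_rot: [0.001, 0.564, 0.826, 0.002]
wrist_force: [-8.4, -7.3, 27.9]
gripper_width: 0.0098
t 65.12 shift units [-0.    0.02 -0.  ] after-turn frame [-0.    0.02 -0.  ] turn [ 0.03 -0.   -0.  ] grasp [0.3766 0.3595 0.2572] F [-8.4 -7.3 27.9] w 9.8 j [ 0.53  0.33  1.38 -0.    1.43  0.16]
```

Nested at the expected height. Release, retreat, look.

```bash
python3 -m crank '[[[20,0,0,0,0,0,0],[44,0,0,0,0,0,0],[44,0,0,-0.4,0,0,0],[44,0,0,-0.9,0,0,0],[44,0,0,-0.9,0,0,0],[44,0.2,-0.9,-0.2,0,0,0],[44,0.2,-0.9,0,0,0,0],[44,0.2,-0.9,0,0,0,0],[44,0.2,-0.9,0,0,0,0],[44,0,0,0,0,0,0]]]'
python3 - <<'E'
from h import *
g=grab('top','t14.png');s=grab('side','s14.png')
rect(g,*BL,(150,200,225,285),.262)
o=np.zeros((600,800,3),np.uint8)
o[:400,:400]=cv2.resize(s['image'][180:280,315:415,::-1],(400,400),interpolation=cv2.INTER_CUBIC)
o[:400,400:]=cv2.resize(s['image'][105:235,190:320,::-1],(400,400),interpolation=cv2.INTER_CUBIC)
o[400:,:400]=cv2.resize(g['image'][135:255,130:370,::-1],(400,200),interpolation=cv2.INTER_CUBIC)
o[400:,400:]=cv2.resize(g['image'][165:245,240:360,::-1],(400,266),interpolation=cv2.INTER_CUBIC)[33:233]
cv2.imwrite('pics/c14.png',o)
E
```

```text
time_s: 66.38
ee_pos: [0.2264, 0.3357, 0.5019]
tool_rot: [0.002, 0.564, 0.826, 0.004]
wrist_force: [-0.1, -0.2, 0.2]
gripper_width: 0.0439
[0.3897 0.3584] [0.1482 0.1162] 21.8
```

View pics/c14.png

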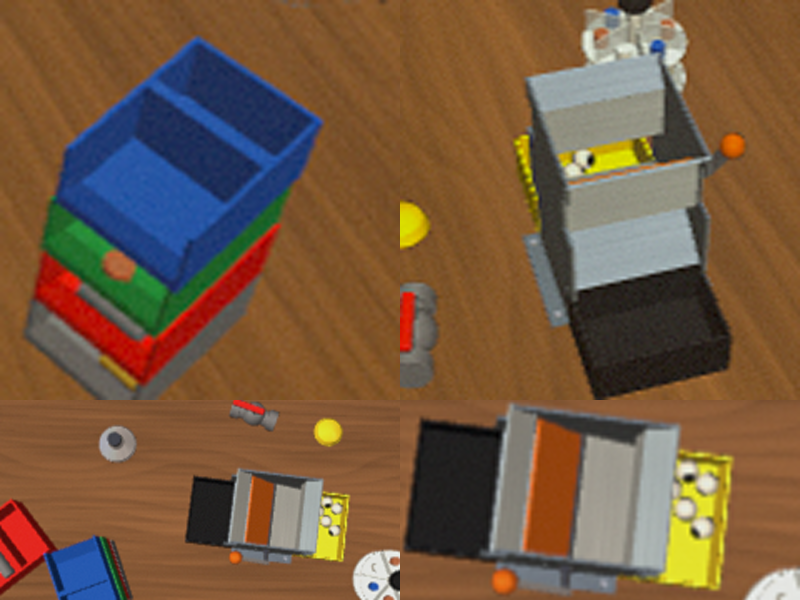

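```bash
python3 -c "
from h import *
robot.hand_in();print(robot.get_obs()['time_s'])"
```

```text
the job is handed in; nothing more can be done
the job is handed in; nothing more can be done
```

I finished the job and handed it in at about 66 s of the 210 s allowed.

- **Unstacking and flap:** I set the green and red trays aside on the bench. Then I pushed the flap over to its stop, which now feeds the yellow bin.
- **Pouring:** I tipped the blue tray's six balls into the hopper at about 48°.
- **Rebuilding:** I restacked red, then green, then the empty blue tray on the grey one. Each seated within 1 mm of its nested height.

**Last checks:**
- The final pictures show a square stack with all noses the same way. The stack yaw measured 21.8°, against about 21–22° at the start.
- The flap is still fully over, the blue tray is empty and the black bin is empty.
- The bystanders in view look undisturbed, and neither tray I set aside had shifted before I picked it up again.

**Not confirmed:**
- I could not count all six balls. About five show in the yellow bin from above and two from the side. The rest are probably under the chute's lip.
- When I set the blue tray down temporarily, its tool was tilted about 2°; it squared up when I gripped it again.
- Pressing the flap against its stop and seating the trays gave brief peaks of about 43 to 65 N at the wrist, under the 120 N limit.

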